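# Set the brew timer up on its tilting stand

## Robot

A 6-joint arm with a two-finger parallel gripper is mounted at the origin on a cart in front of the work surface, level with it; the furniture and walls round the work are solid. World frame = base frame: x ahead of the robot, y to its left, z up, the work surface at z = 0. Lengths are in m, angles in rad, forces in N, time in s.
With the tool pointing down it reaches from about 0.425 to 0.95 m from the base axis. Payload 3.5 kg.
Tool frame: the origin (TCP) lies on the centre line of the jaws, within the pads' length; the fingertips stand tip_extent ahead of it and the grasp point (between the pads) lies 2 mm behind it (tip_extent is the distance from the TCP to the fingertips, in m); z points along the fingers, y is the direction in which the jaws open and shut (so a half turn about z gives the same grasp; the last joint's range is limited). The gripper opens to 85 mm and grips with 20 to 120 N. Pads are 22 mm wide; open, the fingers measure 114 mm over their backs; the gripper's body (76 mm by 85 mm) begins 54 mm behind the grasp point. The pads swing forward as they close: fully open they stand 13 mm farther back than shut.
Start: joints at [-1.398, 0.286, 1.577, -0, 1.279, -0.15], TCP at [0.214, -0.64, 0.248] pointing down, gripper open.
Joint ranges: [-2.77, 2.77], [-0.9, 2.22], [0.21, 2.48], [-1.53, 4.67], [0.24, 2.81], [-2.84, 2.84]. Speed limits (rad/s): [2.79, 2.79, 3.14, 3.14, 3.14, 3.14].

## Interface

Orientations are given as a unit quaternion [x, y, z, w].
In Python, from plant import * gives the robot as it stands.
- The arm moves only by the shell command python3 -m crank 'ROWS' [FORCE]. ROWS is JSON, a list of rows, each a list of 7 numbers: the gripper's target within -1 to 1 (shut at 1, half-way at 0, fully open at -1), then the shift along the tool's x, y, z in cm, then the turn, a rotation vector about the tool's x, y, z in degrees. In form: [[fingers, tx, ty, tz, wx, wy, wz], ...]. A call has 1 to 5 rows; each row shifts and turns the commanded pose from where the row before left it, along the tool's axes as they then stand; what a row does not reach is not made up. A row lasts 1/10 s, in which the tool goes at most 50 mm and 8.59 degrees, less where a joint would pass 70% of its speed; a pose out of reach is approached as far as the arm can. A call is refused whole if a number of a shift passes 5 or a number of a turn 8.59, either way. A call with a gripper value outside its range is refused whole. The fingers move at their own pace and stop on an object; FORCE is the grip in N (left out, the last holds). Time passes only in rows, so rows that do not move let the fingers close. It gives the time, the measured TCP pose, the force and the opening at its end, in the units of the state.
- get_state(): the state, without advancing time (a new reading comes with each control period).
- read_camera(name): name is "side" or "top"; returns a dict with "color" (400x640x3 uint8, red, green, blue), "vfov" (degrees; the focal length in pixels is half the picture's height over the tangent of half this angle, whatever the lens; pixels are square), "cx", "cy" (the principal point, pixels), "cam_to_world" (4x4, takes a point from camera to world coordinates). Camera axes: x right, y up, looking along -z (the intrinsics and any distortion apply to the point x, -y, -z); pixel columns grow to the right and rows downward; lengths in m; the calibration is good to about 2 mm. A picture is of the moment at which its call begins. There is no depth.
- sign_off(): hands the job in, once; it reports no verdict.
Trained networks look in the newest picture that a camera, given by its name, has taken for a name from the list of things; names that differ only in an ending like _2 or _b are one class to them, and where a whole thing is asked for, a point or a joint stands for the part that bears it (a point fixed in the world has none). Each returns a list of dicts, best first, with "p" (0 to 1); they miss things now and then, are a little off and sometimes report something else, mostly with a low value. They report only what shows in the picture. A call takes as long as a camera call. They do not tell look-alikes from the thing itself.
- trace(thing, camera): "pixels" (400x640 bool, what is visible of it) and "location" ([column, row] in pixels, amid what is visible of it).
- place_of(thing, camera): "location" ([column, row] in pixels: a listed point, or the origin of a listed thing).
The state is a dict: "time": time; "qpos": joint angles; "dq": joint speeds; "joint_efforts": joint torques, N m; "eef_pos": TCP position; "tcp_rot": TCP orientation; "contact_force": force on the tool from outside, world axes, zero at the start; "wrist_torque": the same for the moment, N m; "opening": opening from 0.0 (shut) to 1.0 (fully open).
Only numpy, scipy, OpenCV 4.12 (cv2) and the standard library are available. Lean on these libraries where they do the work, as an engineer would, in place of code of your own. Each camera call takes 0.05 s, during which the arm holds its last target.

## Task

Set up the brew timer for the cupping: raise the stand's cradle to 40 degrees above the bench and let go, making sure that it holds that angle by itself. Then stand the one timer that has its batteries in (lift them to feel which is heavier) on the cradle, face outward and display end up, its lower end down on the lip; it must still be at 40 degrees with the timer on it. Leave the empty timers lying flat where they were, the stand in its place and the other things alone.

Things in the scene. Friction and masses are not known exactly. Their poses are not given: they have to be found in the camera images.
- stand: low aluminium device stand, loose on the bench on rubber feet: foot plate 150 (x) x 90 (y) x 10 mm, about 1 kg, origin at the centre of its underside, z up. A narrow cradle plate is hinged across its front (-x) end, which faces the robot, between two cheeks that reach y = +-33 mm and 36 mm up; elsewhere the plate's sides are free. It starts folded down, 5 to 16 degrees above level
- hinge_axis (a point): middle of the hinge axis, on the foot, 26 mm above the bench, 52 mm in front of the stand's origin; axes as the stand, the axis runs along y. A stiff friction hinge: it turns under about 0.32 N m (3 N at the free end) and stays where it is left. The neck from hinge to cradle is springy: let go, the cradle springs back several degrees (find how many by letting go); under load it gives a little
- cradle_seat (a point): middle of the corner where the cradle's face meets its lip, fixed to the cradle: x up along the face to the free end, y across, z square out of the face; the angle of z from vertical is the cradle's angle above the bench (the free end rises, on the far side). The plate spans x 0 to 128, y +-22, z -6 to 0 mm; the lip x -6 to 0, z up to 16 mm. It turns about the line x = 0, z = -10 mm along y
- cradle_end (a point): middle of the edge of the cradle's free end, 128 mm from the lip, halfway through the 6 mm plate; axes as cradle_seat. A timer seated on the cradle has its origin at x = 50, y = 0, z = 0 mm of cradle_seat and overhangs the plate by 6 mm at each side; the plate's last 28 mm stay bare
- timer_1: white brew timer, a closed flat box 56 x 100 x 17 mm, face up on the bench, display end away from the robot; origin at the centre of its underside, x across its 56 mm width, y along its 100 mm length (to the display end), z out of its face. The three timers look alike: two are empty (about 80 g), one has its batteries in (about 240 g), each within 12 percent; only the weight tells which
- timer_2: white brew timer, a closed flat box 56 x 100 x 17 mm, face up on the bench, display end away from the robot; origin at the centre of its underside, x across its 56 mm width, y along its 100 mm length (to the display end), z out of its face. The three timers look alike: two are empty (about 80 g), one has its batteries in (about 240 g), each within 12 percent; only the weight tells which
- timer_3: white brew timer, a closed flat box 56 x 100 x 17 mm, face up on the bench, display end away from the robot; origin at the centre of its underside, x across its 56 mm width, y along its 100 mm length (to the display end), z out of its face. The three timers look alike: two are empty (about 80 g), one has its batteries in (about 240 g), each within 12 percent; only the weight tells which
- bowl_1: white cupping bowl, 88 mm across, 56 mm high, right of the stand; leave alone. Origin at the centre of its underside
- bowl_2: second white cupping bowl of the same size; leave alone. Origin at the centre of its underside
- spoon_tea: teaspoon, 136 x 32 x 21 mm, lying beside the bowls, long along its y; leave alone. Origin at the centre of its underside
- dosing_cup: steel dosing cup, 60 mm across, 48 mm high, behind the work; leave alone. Origin at the centre of its underside
- marker: marker pen, 135 mm long (its y), 17 mm thick, lying behind the timers; leave alone. Origin at the centre of its underside
Mind the look-alikes: they are no part of the job. Leave any black look-alike of the timer_1 alone. What is shaped like the timer_2 but blue is not meant.

How it is judged:
By the outcome, as a careful person would: the job done as asked, in the order asked, and still so for the second after the job is handed in, with the robot touching nothing.
It also fails if it takes over 72 s, if anything falls off the work surface, if the arm or the gripper's body presses on something with over 40 N, if the wrist force passes 120 N, or if a joint passes its speed limit or range.

## Working session

There is one attempt and no reset: what is moved stays moved. The work goes in short steps, Python scripts to look and compute and a shell command to move; the robot and the scene stay as the last step left them, time stands still between calls to the robot, and variables do not carry over. Pictures are saved under pics/ and viewed, and the job is handed in when it is done.

```bash
ls -la; mkdir -p pics; python3 - <<'E'
from plant import *
import cv2
s=get_state()
for k,v in s.items(): print(k,v)
for n in ("top","side"):
    r=read_camera(n); cv2.imwrite(f"pics/{n}0.png",r["color"][:,:,::-1]); print(n,r["vfov"],r["cx"],r["cy"],[k for k in r]); print(r["cam_to_world"])
print(get_state()["time"])
E
```

```text
total 12
drwxr-xr-x  3 agent agent 4096 Dec  6 06:15 .
drwxr-xr-x 23 root  root  4096 Dec  6 06:15 ..
drwxr-xr-x  2 agent agent 4096 Dec  6 06:15 pics
time 0.0
qpos [-1.39798284e+00  2.87231354e-01  1.57819962e+00 -4.13786376e-05
  1.27855772e+00 -1.50009809e-01]
dq [-0.00022274 -0.00115674 -0.00138235  0.00109046  0.00037931 -0.00040774]
joint_efforts [-1.56739516e-04 -4.05975902e+01 -2.92627627e+01 -1.37523662e-04
  5.85548580e-03  9.24501734e-06]
eef_pos [ 0.21404604 -0.63951182  0.24689107]
tcp_rot [ 9.86999728e-01  1.60717458e-01 -3.34630322e-05 -1.19771791e-03]
contact_force [ 0.22608933  0.20315086 -0.17193418]
wrist_torque [0.02348949 0.0454482  0.00928915]
opening 1.0024621353177408
top 47.610835628312415 323.7100559433933 195.89765755677234 ['color', 'vfov', 'cx', 'cy', 'cam_to_world']
[[ 0.02971766  0.99210952 -0.12180134  0.41962119]
 [-0.99951898  0.02841372 -0.01242884 -0.00949039]
 [-0.00886994  0.12211211  0.99247668  1.35591813]
 [ 0.          0.          0.          1.        ]]
side 54.09945403058529 317.87750293107405 199.38360615696217 ['color', 'vfov', 'cx', 'cy', 'cam_to_world']
[[-0.82470516  0.36685182 -0.43044297  0.09248451]
 [-0.56551804 -0.52531468  0.63579386  0.71967065]
 [ 0.00712412  0.76776574  0.64069105  0.77573385]
 [ 0.          0.          0.          1.        ]]
0.1
```

View pics/top0.png

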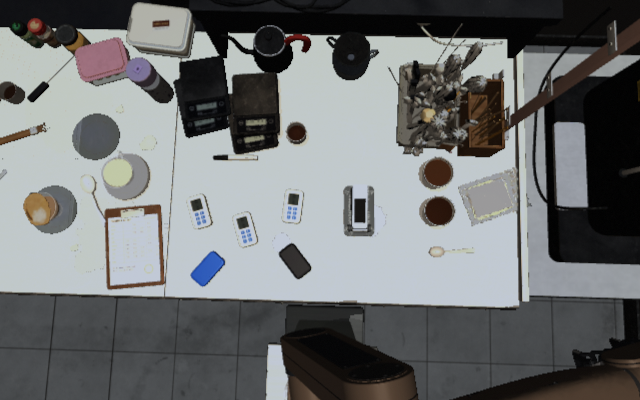

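View pics/side0.png

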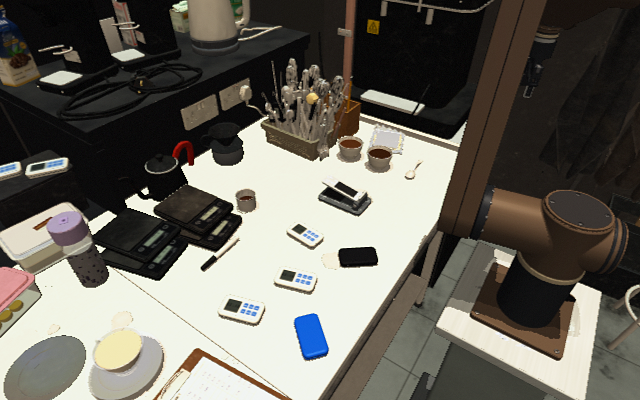

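The top view shows three white timers at (200,210), (245,228) and (293,206). The look-alikes are the blue one at (208,268) and the black one at (295,260), and the stand is at (360,210). The side view shows the same timers at (305,235), (296,280) and (242,310), with the stand at (345,195). Next I'll localise them.

```bash
cat > h.py <<'E'
from plant import *
import numpy as np, cv2
from scipy.spatial.transform import Rotation as R
def cam(n):
    r=read_camera(n); r["f"]=200/np.tan(np.radians(r["vfov"]/2)); return r
def ray(c,uv):
    u,v=uv; d=np.array([(u-c["cx"])/c["f"],-(v-c["cy"])/c["f"],-1.]); M=c["cam_to_world"]
    d=M[:3,:3]@d; return M[:3,3],d/np.linalg.norm(d)
def onz(c,uv,z):
    o,d=ray(c,uv); return o+d*(z-o[2])/d[2]
def tri(c1,p1,c2,p2):
    o1,d1=ray(c1,p1);o2,d2=ray(c2,p2)
    A=np.stack([d1,-d2],1); t=np.linalg.lstsq(A,o2-o1,rcond=None)[0]
    a=o1+d1*t[0];b=o2+d2*t[1]; return (a+b)/2,np.linalg.norm(a-b)
def proj(c,P):
    M=c["cam_to_world"]; p=(np.atleast_2d(P)-M[:3,3])@M[:3,:3]
    return np.stack([c["cx"]+c["f"]*p[:,0]/-p[:,2], c["cy"]-c["f"]*p[:,1]/-p[:,2]],1)
E
python3 - <<'E'
from h import *
np.set_printoptions(precision=4,suppress=True)
C={n:cam(n) for n in("top","side")}
for th in ["timer_1","stand","hinge_axis","cradle_seat","cradle_end","bowl_1","spoon_tea","dosing_cup","marker"]:
    L={}
    for n in C:
        L[n]=place_of(th,n)
    print(th,{n:[(np.round(d["location"],1).tolist(),round(d["p"],2), onz(C[n],d["location"],0)[:2].round(3).tolist()) for d in L[n]] for n in L})
    for a in L["top"]:
        for b in L["side"]:
            P,e=tri(C["top"],a["location"],C["side"],b["location"])
            if e<0.015 and a["p"]>.3 and b["p"]>.3: print("   ",P,round(e,4))
for n in C:
    im=C[n]["color"][:,:,::-1]
    x,y=(360,210) if n=="top" else (345,195)
    cv2.imwrite(f"pics/st_{n}.png",cv2.resize(im[y-50:y+50,x-60:x+60],None,fx=5,fy=5,interpolation=cv2.INTER_CUBIC))
    x0,x1,y0,y1=(170,330,180,290) if n=="top" else (200,390,210,365)
    cv2.imwrite(f"pics/ti_{n}.png",cv2.resize(im[y0:y1,x0:x1],None,fx=4,fy=4 if n=="top" else 3.8,interpolation=cv2.INTER_CUBIC))
E
```

```text
timer_1 {'top': [([210.7, 270.0], 0.96, [0.355, 0.335]), ([291.7, 205.8], 0.92, [0.553, 0.103]), ([295.1, 258.6], 0.84, [0.396, 0.087]), ([201.6, 211.8], 0.75, [0.527, 0.373]), ([244.3, 229.4], 0.74, [0.478, 0.242]), ([234.4, 158.4], 0.46, [0.693, 0.283])], 'side': [([309.6, 341.0], 0.95, [0.359, 0.353]), ([304.2, 239.0], 0.9, [0.548, 0.112]), ([242.9, 310.6], 0.76, [0.529, 0.378]), ([358.0, 258.9], 0.63, [0.39, 0.09]), ([295.7, 281.6], 0.61, [0.479, 0.242])]}
    [ 0.3596  0.3426 -0.0173] 0.0112
    [ 0.5543  0.1037 -0.0105] 0.0001
    [ 0.575   0.1205 -0.1966] 0.0053
    [ 0.3943  0.0862 -0.006 ] 0.0043
    [ 0.5294  0.3757 -0.004 ] 0.0043
    [0.4714 0.2166 0.1329] 0.0027
    [0.4788 0.2422 0.    ] 0.0012
stand {'top': [([359.3, 209.7], 0.65, [0.547, -0.1])], 'side': [([345.9, 194.3], 0.63, [0.556, -0.121])]}
    [ 0.5447 -0.0996  0.0196] 0.0018
hinge_axis {'top': [([356.6, 227.4], 0.88, [0.494, -0.094])], 'side': [([359.5, 195.1], 0.66, [0.518, -0.142]), ([360.9, 195.7], 0.58, [0.513, -0.142])]}
    [ 0.4921 -0.0903  0.0469] 0.0013
    [ 0.4903 -0.0913  0.0452] 0.003
cradle_seat 
[... 523 characters left out ...]
0.5428 -0.3318 -0.0067] 0.009
    [ 0.6501 -0.3245  0.0071] 0.0041
spoon_tea {'top': [([451.4, 251.8], 0.58, [0.43, -0.375]), ([358.7, 230.4], 0.35, [0.485, -0.1]), ([299.0, 135.6], 0.19, [0.77, 0.089])], 'side': [([413.9, 169.3], 0.5, [0.435, -0.37]), ([352.3, 152.6], 0.5, [0.661, -0.339]), ([242.6, 311.8], 0.26, [0.528, 0.381])]}
    [ 0.4333 -0.3747 -0.0021] 0.0069
dosing_cup {'top': [([299.1, 135.3], 0.54, [0.771, 0.088])], 'side': [([248.0, 207.9], 0.87, [0.763, 0.103]), ([359.3, 199.0], 0.51, [0.509, -0.125])]}
    [ 0.7759  0.0902 -0.0158] 0.0021
marker {'top': [([233.1, 158.2], 0.56, [0.694, 0.287])], 'side': [([218.7, 253.6], 0.57, [0.702, 0.285])]}
    [0.6946 0.2873 0.0066] 0.0049
```

View pics/st_top.png

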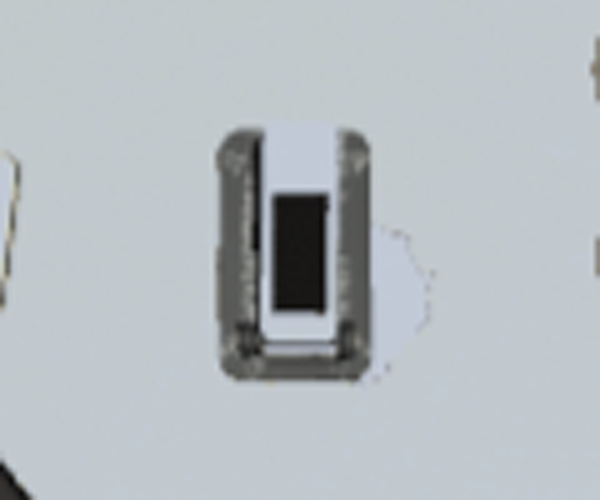

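View pics/st_side.png

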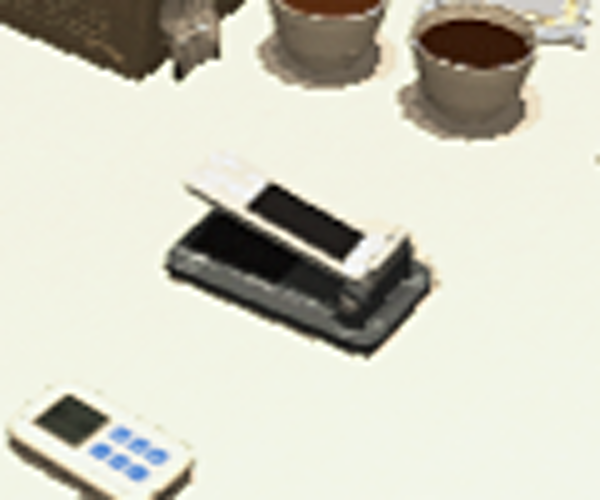

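View pics/ti_top.png

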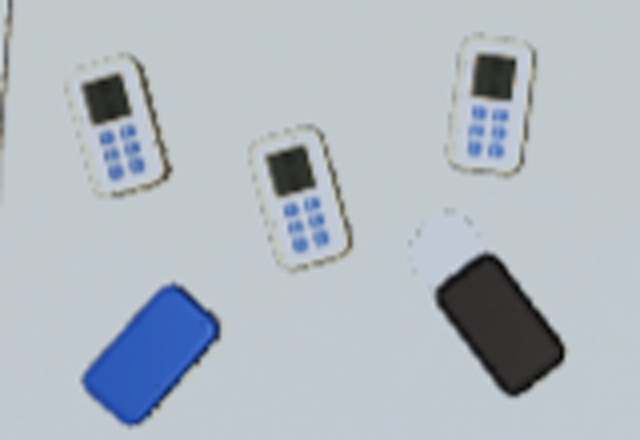

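View pics/ti_side.png

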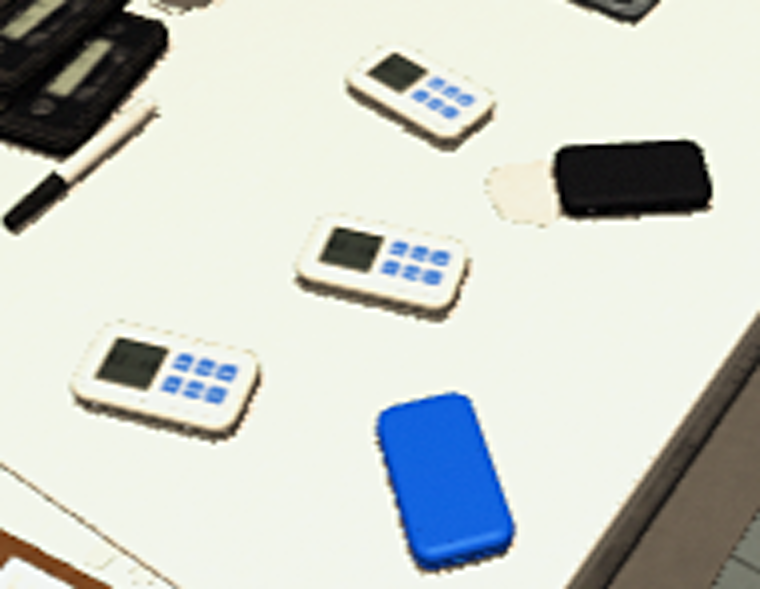

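```bash
python3 - <<'E'
import plant
print([x for x in dir(plant) if not x.startswith('__')])
for k in dir(plant):
    v=getattr(plant,k)
    if isinstance(v,(int,float,list,dict,str)) and not k.startswith('__'): print(k,v)
from h import *
print(get_state()['time'])
C={n:cam(n) for n in("top","side")}
out={}
for n in C:
    for th in ["stand","timer_1","cradle_end"]:
        for i,d in enumerate(trace(th,n)):
            print(n,th,i,d["p"],np.round(d["location"],1),d["pixels"].sum()); out[f"{n}.{th}.{i}"]=d["pixels"]
    out[n+".color"]=C[n]["color"]
np.savez("m.npz",**out)
import pickle; pickle.dump(C,open("C.pkl","wb"))
E
```

```text
['Unreachable', 'get_state', 'place_of', 'read_camera', 'sign_off', 'tip_extent', 'trace']
tip_extent 0.017
1.1
top timer_1 0 0.79 [291.5 203.6] 632
top timer_1 1 0.72 [198.6 212.7] 611
top timer_1 2 0.7 [294.2 255.4] 699
top timer_1 3 0.67 [244.9 229.8] 657
top timer_1 4 0.56 [210.  268.7] 616
top timer_1 5 0.28 [440. 171.] 786
top cradle_end 0 0.89 [355.8 207. ] 752
side stand 0 0.64 [244.7 201. ] 383
side stand 1 0.6 [343.5 195.1] 1257
side timer_1 0 0.88 [311.7 341.1] 1149
side timer_1 1 0.82 [295.  279.3] 831
side timer_1 2 0.8 [242.9 307.8] 1012
side timer_1 3 0.59 [303.6 237.7] 560
side timer_1 4 0.58 [354.5 254.9] 725
side cradle_end 0 0.82 [343.4 187.4] 486
```

```bash
cat > fit.py <<'E'
from h import *
from scipy.optimize import differential_evolution, minimize
S=4
def Rt(x,y,yaw): 
    return R.from_euler('z',yaw).as_matrix(),np.array([x,y,0])
def box(x0,x1,y0,y1,z0,z1):
    return np.array([[x,y,z] for x in(x0,x1) for y in(y0,y1) for z in(z0,z1)])/1000.
def rbox(lx,ly,z0,z1,r):
    p=[]
    for sx,sy in((1,1),(-1,1),(-1,-1),(1,-1)):
        for a in np.linspace(0,np.pi/2,5):
            p.append([sx*(lx/2-r+r*np.cos(a)),sy*(ly/2-r+r*np.sin(a))])
    p=np.array(p); return np.vstack([np.c_[p,np.full(len(p),z)] for z in(z0,z1)])/1000.
def hull(img,c,P,roi,val,dv=(0,0)):
    u=(proj(c,P)-np.array(roi[:2])+0.5+np.array(dv))*S-0.5
    h=cv2.convexHull(np.round(u*16).astype(np.int32))
    cv2.fillConvexPoly(img,h,val,shift=4)
def cradle_pts(th,Q):
    # Q in cradle_seat frame (m) -> stand frame ; pivot at seat x=0,z=-10mm
    M=R.from_euler('y',-th).as_matrix()
    return (Q+[0,0,0.010])@M.T+np.array([-0.052,0,0.026])
E
cat > fstand.py <<'E'
from fit import *
import pickle,sys
FOOT=rbox(150,90,0,10,12)
PL=box(0,128,-22,22,-6,0); LIP=box(-6,0,-22,22,-6,16); NECK=box(-6,20,-15,15,-16,-6)
CH=[box(-62,-42,s*33-(6 if s>0 else 0),s*33+(0 if s>0 else 6),0,36) for s in(1,-1)]
ROI={"top":(330,170,390,250),"side":(305,150,390,235)}
def render(c,roi,p,dv):
    x,y,yaw,th=p; M,t=Rt(x,y,yaw); W=lambda P:P@M.T+t
    im=np.zeros(((roi[3]-roi[1])*S,(roi[2]-roi[0])*S),np.uint8)
    hull(im,c,W(FOOT),roi,1,dv)
    for k in CH: hull(im,c,W(k),roi,1,dv)
    hull(im,c,W(cradle_pts(th,PL)),roi,2,dv); hull(im,c,W(cradle_pts(th,LIP)),roi,3,dv)
    return im
def fit(C,th0=(0.05,0.35),x0=(.53,.57),y0=(-.12,-.08),views=("top","side"),ov=None):
    G={}
    for n in views:
        r=ROI[n]; g=cv2.cvtColor(C[n]["color"],cv2.COLOR_RGB2GRAY)[r[1]:r[3],r[0]:r[2]].astype(np.float32)
        G[n]=g
    def cost(p):
        e=0
        for i,n in enumerate(views):
            im=render(C[n],ROI[n],p[:4],p[4+2*i:6+2*i])
            # predicted labels: 0 bench bright,1 dark foot,2 plate (ignore pad) bright or pad ,3 lip ignore
            f=[cv2.resize((im==k).astype(np.float32),None,fx=1/S,fy=1/S,interpolation=cv2.INTER_AREA) for k in range(4)]
            g=np.clip(G[n],60,200); d=(200-g)/140 # darkness
            # pad painted separately
            pad=p[-4:]
            pi=np.zeros_like(im); M,t=Rt(*p[:3])
            q=np.array([[a,b,0] for a in pad[:2] for b in(-pad[2],pad[2])]); hull(pi,C[n],cradle_pts(p[3],q)@M.T+t,ROI[n],1,p[4+2*i:6+2*i])
            pf=cv2.resize(((pi==1)&(im==2)).astype(np.float32),None,fx=1/S,fy=1/S,interpolation=cv2.INTER_AREA)
            pred=f[1]*0.85+pf
            e+=np.sum((1-0.7*f[3])*np.abs(pred-d))
        return e+0.5*np.sum(np.square(p[4:4+2*len(views)]))*20
    b=[x0,y0,(-.25,.25),th0]+[(-1.2,1.2)]*(2*len(views))+[(.005,.04),(.06,.115),(.008,.021),(0,.001)]
    r=differential_evolution(cost,b,maxiter=120,popsize=8,seed=1,tol=1e-6,polish=False)
    r=minimize(cost,r.x,method="Nelder-Mead",options=dict(xatol=1e-5,fatol=1e-3,maxiter=3000))
    if ov:
        for n,i in zip(views,range(9)):
            ro=ROI[n]; im=render(C[n],ro,r.x[:4],r.x[4+2*i:6+2*i])
            a=cv2.resize(C[n]["color"][ro[1]:ro[3],ro[0]:ro[2],::-1],None,fx=S*2,fy=S*2,interpolation=cv2.INTER_NEAREST)
            ed=cv2.resize(im,None,fx=2,fy=2,interpolation=cv2.INTER_NEAREST); ed=cv2.morphologyEx(ed,cv2.MORPH_GRADIENT,np.ones((2,2)))>0
            a[ed]=(0,0,255); cv2.imwrite(f"pics/{ov}_{n}.png",a)
    return r.x,r.fun
if __name__=="__main__":
    C=pickle.load(open("C.pkl","rb"))
    np.set_printoptions(precision=4,suppress=True)
    for v,o in((("top","side"),"fs"),(("side",),"fs1")):
        x,f=fit(C,ov=o,views=v); print(v,f,x[:4],np.degrees(x[2:4]),x[4:])
E
time python3 fstand.py; python3 -c "
import cv2,numpy as np
a=cv2.imread('pics/fs_top.png');b=cv2.imread('pics/fs_side.png');h=max(a.shape[0],b.shape[0])
p=lambda i:cv2.copyMakeBorder(i,0,h-i.shape[0],0,0,0)
c=np.hstack([p(a),p(b)]);print(c.shape);cv2.imwrite('pics/fs.png',cv2.resize(c,(800,int(800*c.shape[0]/c.shape[1]))))"
```

```text
('top', 'side') 1105.9074034161558 [ 0.5456 -0.098   0.0215  0.1659] [1.2343 9.5081] [-0.0861  0.325  -0.3319  0.379   0.0177  0.0864  0.0159  0.0003]
('side',) 929.787633620879 [ 0.5472 -0.0957  0.017   0.1636] [0.9722 9.3714] [0.0012 0.0157 0.0169 0.0843 0.0153 0.0005]
(680, 1160, 3)
real	1m36.212s
user	1m24.367s
sys	0m6.916s
```

View pics/fs.png

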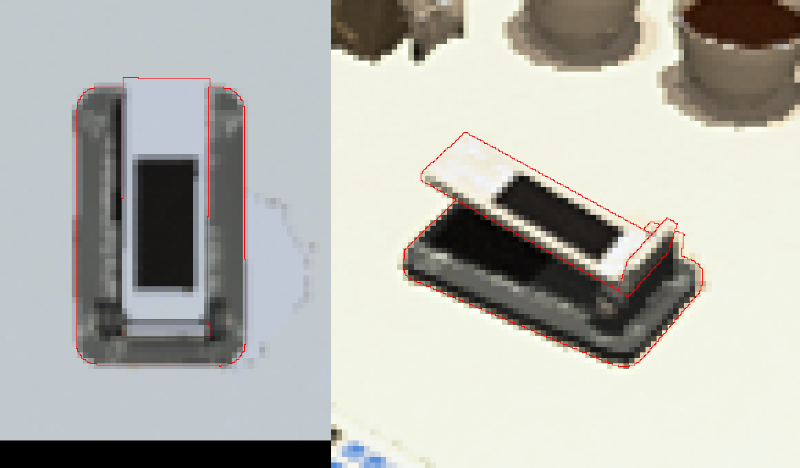

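The overlay agrees with the foot, cradle and lip in both views: stand at (0.546, -0.098), yaw about 1.2°, cradle about 9.5°. Next, the timers.

```bash
cat > ftimer.py <<'E'
from fit import *
import pickle
np.set_printoptions(precision=4,suppress=True)
TB=rbox(56,100,0,17,8)
def fit(C,x0,y0,ov,side,top):
    # features: colour mask display+buttons vs white; use gradient magnitude on silhouette
    E={}
    for n in C:
        lab=cv2.cvtColor(C[n]["color"],cv2.COLOR_RGB2LAB).astype(np.float32)
        g=np.max([np.hypot(cv2.Sobel(lab[...,k],cv2.CV_32F,1,0),cv2.Sobel(lab[...,k],cv2.CV_32F,0,1)) for k in range(3)],0)
        E[n]=np.minimum(g,120)
    def hu(c,p): 
        M,t=Rt(*p); return cv2.convexHull(proj(c,TB@M.T+t).astype(np.float32))[:,0]
    def cost(p):
        s=0
        for n in C:
            h=hu(C[n],p); q=np.vstack([h,h[:1]]); L=np.r_[0,np.cumsum(np.linalg.norm(np.diff(q,axis=0),axis=1))]
            u=np.linspace(0,L[-1],120); pts=np.c_[np.interp(u,L,q[:,0]),np.interp(u,L,q[:,1])].astype(np.float32)
            v=cv2.remap(E[n],pts[:,0][None],pts[:,1][None],cv2.INTER_LINEAR)
            s-=v.mean()
        return s
    r=differential_evolution(cost,[(x0-.015,x0+.015),(y0-.015,y0+.015),(-np.pi/2-.4,-np.pi/2+.4)],seed=0,tol=1e-8,maxiter=150)
    tiles=[]
    for n in C:
        h=hu(C[n],r.x); c=h.mean(0).astype(int); a=C[n]["color"][c[1]-28:c[1]+28,c[0]-32:c[0]+32,::-1]
        a=cv2.resize(a,None,fx=6,fy=6,interpolation=cv2.INTER_NEAREST)
        cv2.polylines(a,[np.round((h-c+[32,28]+.5)*6).astype(int)],True,(0,0,255),1); tiles.append(a)
    return r.x,r.fun,np.vstack(tiles)
if __name__=="__main__":
    C=pickle.load(open("C.pkl","rb")); T=[]
    for x,y in((.553,.103),(.478,.242),(.528,.375)):
        p,f,t=fit(C,x,y,None,None,None); print(p,np.degrees(p[2]),f); T.append(t)
    cv2.imwrite("pics/ft.png",cv2.resize(np.hstack(T),(800,467)))
E
python3 ftimer.py
```

```text
[ 0.5518  0.1032 -1.6683] -95.58483788617477 -155.2417449951172
[ 0.4808  0.2424 -1.2739] -72.98922483735278 -154.90240478515625
[ 0.5299  0.3813 -1.2419] -71.15773440784459 -152.55934143066406
```

View pics/ft.png

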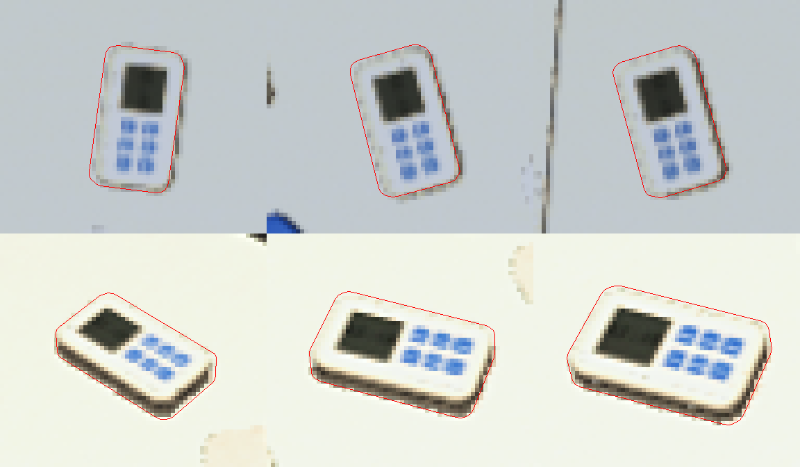

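```bash
cat > plan.py <<'E'
from h import *
np.set_printoptions(precision=3,suppress=True)
def down(yaw,tilt=0):
    # tool z down, tool y along stand +-y ; yaw = world heading of forward dir; tilt: fingers lean forward (rad)
    # tool x choice handled by flip
    z=np.array([np.sin(tilt)*np.cos(yaw),np.sin(tilt)*np.sin(yaw),-np.cos(tilt)])
    y=np.array([np.sin(yaw),-np.cos(yaw),0]) # to the right
    x=np.cross(y,z); return np.c_[x,y,z]
def rows(p0,R0,p1,R1,n,g):
    out=[];rv=R.from_matrix(R0.T@R1).as_rotvec()
    p,Rm=np.array(p0),R0
    for i in range(n):
        dp=(np.array(p1)-np.array(p0))/n
        sh=Rm.T@dp*100; out.append([g]+[round(v,2) for v in sh]+[round(v,2) for v in np.degrees(rv/n)])
        p=p+dp; Rm=Rm@R.from_rotvec(rv/n).as_matrix()
    return out
def cur():
    s=get_state(); return s,np.array(s["eef_pos"]),R.from_quat(s["tcp_rot"]).as_matrix()
def pr(rs):
    for i in range(0,len(rs),5): print(str(rs[i:i+5]).replace(" ",""))
E
python3 - <<'E'
from plan import *
s,p,Rm=cur(); print(p,Rm)
for yaw in (np.radians(1.2),): 
    Rt=down(yaw); print(Rt)
    pr(rows(p,Rm,[0.605,-0.0967,0.16],Rt,16,-1))
E
```

```text
[ 0.214 -0.64   0.248] [[ 0.948  0.317 -0.   ]
 [ 0.317 -0.948  0.   ]
 [-0.    -0.    -1.   ]]
[[ 1.     0.021  0.   ]
 [ 0.021 -1.     0.   ]
 [ 0.     0.    -1.   ]]
[[-1,np.float64(3.39),np.float64(-2.45),np.float64(0.55),np.float64(-0.0),np.float64(0.0),np.float64(1.08)],[-1,np.float64(3.35),np.float64(-2.51),np.float64(0.55),np.float64(-0.0),np.float64(0.0),np.float64(1.08)],[-1,np.float64(3.3),np.float64(-2.57),np.float64(0.55),np.float64(-0.0),np.float64(0.0),np.float64(1.08)],[-1,np.float64(3.25),np.float64(-2.63),np.float64(0.55),np.float64(-0.0),np.float64(0.0),np.float64(1.08)],[-1,np.float64(3.2),np.float64(-2.69),np.float64(0.55),np.float64(-0.0),np.float64(0.0),np.float64(1.08)]]
[[-1,np.float64(3.15),np.float64(-2.75),np.float64(0.55),np.float64(-0.0),np.float64(0.0),np.float64(1.08)],[-1,np.float64(3.1),np.float64(-2.81),np.float64(0.55),np.float64(-0.0),np.float64(0.0),np.float64(1.08)],[-1,np.float64(3.04),np.float64(-2.87),np.float64(0.55),np.float64(-0.0),np.float64(0.0),np.float64(1.08)],[-1,np.float64(2.99),np.float64(-2.93),np.float64(0.55),np.float64(-0.0),np.float64(0.0),np.float64(1.08)],[-1,np.float64(2.93),np.float64(-2.98),np.float64(0.55),np.float64(-0.0),np.float64(0.0),np.float64(1.08)]]
[[-1,np.float64(2.88),np.float64(-3.04),np.float64(0.55),np.float64(-0.0),np.float64(0.0),np.float64(1.08)],[-1,np.float64(2.82),np.float64(-3.09),np.float64(0.55),np.float64(-0.0),np.float64(0.0),np.float64(1.08)],[-1,np.float64(2.76),np.float64(-3.15),np.float64(0.55),np.float64(-0.0),np.float64(0.0),np.float64(1.08)],[-1,np.float64(2.7),np.float64(-3.2),np.float64(0.55),np.float64(-0.0),np.float64(0.0),np.float64(1.08)],[-1,np.float64(2.64),np.float64(-3.25),np.float64(0.55),np.float64(-0.0),np.float64(0.0),np.float64(1.08)]]
[[-1,np.float64(2.58),np.float64(-3.3),np.float64(0.55),np.float64(-0.0),np.float64(0.0),np.float64(1.08)]]
```

```bash
python3 -m crank '[[-1,3.4,-2.5,0,0,0,1.1],[-1,3.3,-2.5,0,0,0,1.1],[-1,3.3,-2.6,0,0,0,1.1],[-1,3.3,-2.6,0,0,0,1.1],[-1,3.2,-2.7,0,0,0,1.1]]' 20
python3 -m crank '[[-1,3.2,-2.7,0.5,0,0,1.1],[-1,3.1,-2.8,0.5,0,0,1.1],[-1,3.0,-2.9,0.5,0,0,1.1],[-1,3.0,-2.9,0.5,0,0,1.1],[-1,2.9,-3.0,0.5,0,0,1.1]]'
python3 -m crank '[[-1,2.9,-3.0,1,0,0,1.1],[-1,2.8,-3.1,1,0,0,1.1],[-1,2.8,-3.1,1,0,0,1.1],[-1,2.7,-3.2,1,0,0,1.1],[-1,2.6,-3.2,1,0,0,1.1]]'
sed -i 's/round(v,2) for/round(float(v),2) for/g' plan.py
python3 - <<'E'
from plan import *
s,p,Rm=cur(); print(p,Rm,s["contact_force"],s["qpos"])
Rt=down(np.radians(1.2))
pr(rows(p,Rm,[0.605,-0.0967,0.12],Rt,3,-1))
E
```

```text
time: 2.0
eef_pos: [0.3371, -0.4686, 0.2485]
tcp_rot: [0.994, 0.113, 0.0, 0.0]
contact_force: [-0.6, -0.5, -0.2]
opening: 1.0
time: 2.5
eef_pos: [0.4598, -0.2995, 0.2235]
tcp_rot: [0.998, 0.065, 0.0, 0.0]
contact_force: [0.4, -0.4, -0.3]
opening: 0.997
time: 3.0
eef_pos: [0.583, -0.1312, 0.1732]
tcp_rot: [1.0, 0.017, 0.0, 0.0]
contact_force: [1.1, 0.1, 0.8]
opening: 1.001
[ 0.583 -0.131  0.173] [[ 0.999  0.034  0.001]
 [ 0.034 -0.999 -0.   ]
 [ 0.001  0.    -1.   ]] [1.137 0.05  0.754] [-0.391  0.19   1.836 -0.     1.116  1.146]
[[-1,0.77,-1.13,1.77,0.01,-0.01,0.25],[-1,0.77,-1.13,1.77,0.01,-0.01,0.25],[-1,0.76,-1.13,1.77,0.01,-0.01,0.25]]
```

```bash
python3 -m crank '[[-1,0.8,-1.1,1.8,0,0,0.3],[-1,0.7,-1.1,1.8,0,0,0.3],[-1,0.7,-1.1,1.7,0,0,0],[-1,0,0,0,0,0,0]]'
python3 - <<'E'
from plan import *
import cv2
s,p,Rm=cur(); print(p,s["contact_force"])
pr(rows(p,Rm,[0.605,-0.0967,0.050],down(np.radians(1.2)),4,-1))
for n,(x,y) in (("top",(360,210)),("side",(345,185))):
    c=cam(n); cv2.imwrite(f"pics/a_{n}.png",cv2.resize(c["color"][y-60:y+60,x-70:x+70,::-1],None,fx=5,fy=5,interpolation=cv2.INTER_CUBIC))
E
```

```text
time: 3.4
eef_pos: [0.6017, -0.0973, 0.1174]
tcp_rot: [1.0, 0.013, -0.003, -0.001]
contact_force: [0.7, 0.1, 0.1]
opening: 1.0
[ 0.602 -0.097  0.117] [0.685 0.104 0.132]
[[-1,0.09,-0.01,1.68,-0.03,0.07,0.08],[-1,0.09,-0.01,1.68,-0.03,0.07,0.08],[-1,0.09,-0.01,1.69,-0.03,0.07,0.08],[-1,0.08,-0.01,1.69,-0.03,0.07,0.08]]
```

View pics/a_side.png

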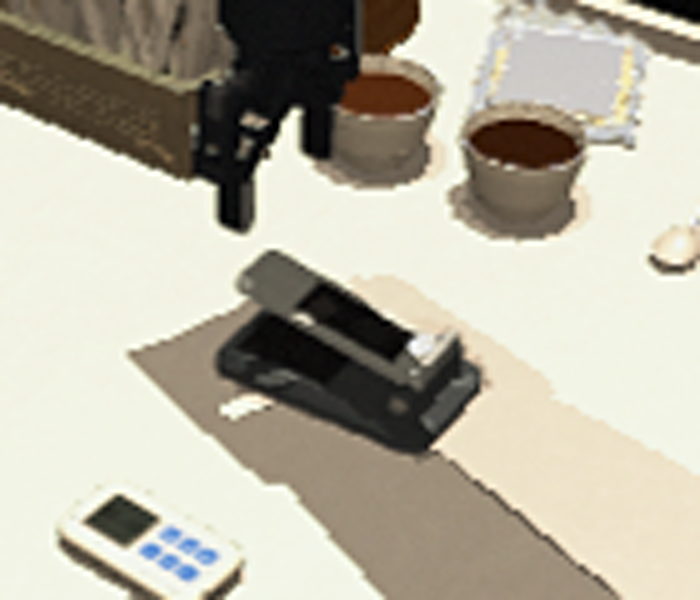

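View pics/a_top.png

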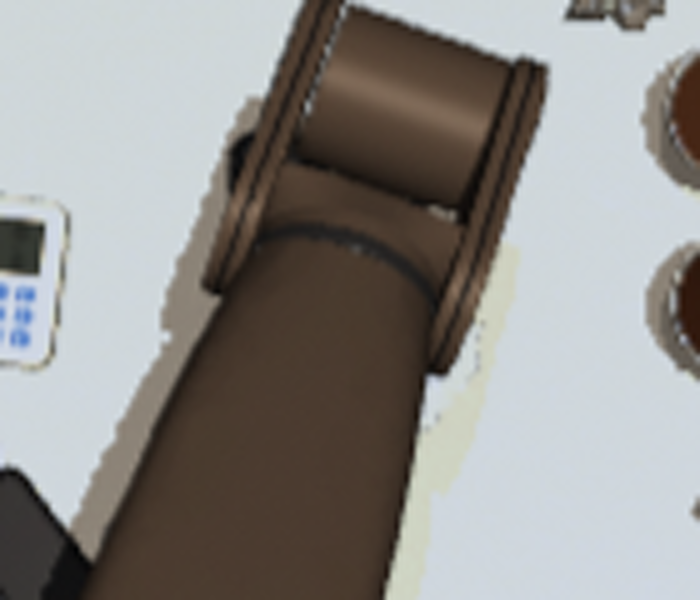

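The side view shows the fingers straddling the cradle's free end with room on both sides; the top view is blocked by the arm. I'll descend and close at 20 N.

```bash
python3 -m crank '[[-1,0.1,0,1.7,0,0,0],[-1,0.1,0,1.7,0,0,0],[-0.6,0.1,0,1.7,0,0,0],[-0.5,0,0,1.8,0,0,0],[-0.5,0,0,0,0,0,0]]'
python3 -m crank '[[-0.2,0,0,0,0,0,0],[0,0,0,0,0,0,0],[0.2,0,0,0,0,0,0],[0.4,0,0,0,0,0,0],[0.6,0,0,0,0,0,0]]' 20
python3 - <<'E'
from plan import *
s,p,Rm=cur(); print(p,s["contact_force"],s["wrist_torque"],s["opening"])
E
```

```text
time: 4.0
eef_pos: [0.603, -0.0985, 0.0468]
tcp_rot: [1.0, 0.012, -0.004, -0.001]
contact_force: [0.2, -0.1, -0.7]
opening: 0.75
time: 4.5
eef_pos: [0.6061, -0.0987, 0.0517]
tcp_rot: [1.0, 0.012, 0.0, -0.0]
contact_force: [-0.9, 3.2, -0.0]
opening: 0.507
[ 0.606 -0.099  0.052] [-0.926  3.157 -0.036] [ 0.492  0.099 -0.101] 0.5074786867500786
```

```bash
python3 -m crank '[[1,0,-0.1,0,0,0,0],[1,-0.15,0,-0.58,0,3,0],[1,-0.15,0,-0.58,0,3,0],[1,-0.15,0,-0.58,0,3,0],[1,0,0,0,0,0,0]]' 40
python3 - <<'E'
from plan import *
s,p,Rm=cur(); print(p,np.degrees(np.arcsin(Rm[0,2])),s["contact_force"],s["wrist_torque"],s["opening"],s["time"])
E
```

```text
time: 5.0
eef_pos: [0.6006, -0.0986, 0.0691]
tcp_rot: [0.997, 0.012, 0.08, -0.0]
contact_force: [2.7, 1.5, -2.8]
opening: 0.501
[ 0.601 -0.099  0.069] 9.133088742300572 [ 2.692  1.548 -2.84 ] [ 0.146 -0.14   0.   ] 0.5014454804854969 5.0
```

```bash
python3 -m crank '[[1,-0.12,0,-0.58,0,3,0],[1,-0.12,0,-0.58,0,3,0],[1,-0.13,0,-0.58,0,3,0],[1,-0.13,0,-0.58,0,3,0],[1,0,0,0,0,0,0]]'
python3 - <<'E'
from plan import *
s,p,Rm=cur(); print(p,np.degrees(np.arcsin(Rm[0,2])),s["contact_force"],s["wrist_torque"],s["opening"],s["time"])
c=cam("side");x,y=345,185; cv2.imwrite(f"pics/b_side.png",cv2.resize(c["color"][y-60:y+60,x-70:x+70,::-1],None,fx=5,fy=5,interpolation=cv2.INTER_CUBIC))
E
```

```text
time: 5.5
eef_pos: [0.5899, -0.0988, 0.0899]
tcp_rot: [0.983, 0.012, 0.182, -0.002]
contact_force: [0.9, 1.2, -2.1]
opening: 0.5
[ 0.59  -0.099  0.09 ] 20.96404264525745 [ 0.862  1.19  -2.128] [-0.012  0.266  0.016] 0.499833891294386 5.5
```

View pics/b_side.png

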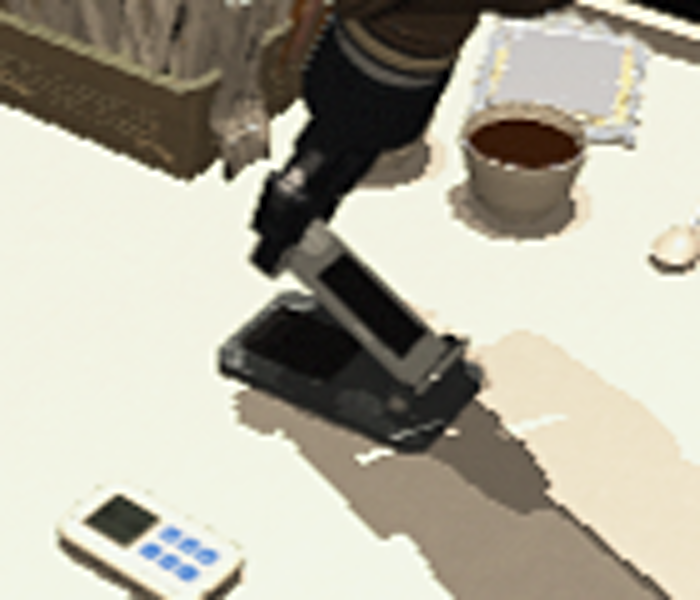

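The cradle follows the gripper and is now at about 30°. The foot hasn't moved. I'll continue.

```bash
python3 -m crank '[[1,-0.14,0,-0.58,0,3,0],[1,-0.14,0,-0.58,0,3,0],[1,-0.14,0,-0.58,0,3,0],[1,-0.14,0,-0.58,0,3,0],[1,-0.14,0,-0.58,0,3,0]]'
python3 -m crank '[[1,-0.05,0,-0.19,0,1,0],[1,0,0,0,0,0,0],[1,0,0,0,0,0,0]]'
python3 - <<'E'
from plan import *
s,p,Rm=cur(); print(p,np.degrees(np.arcsin(Rm[0,2])),s["contact_force"],s["wrist_torque"],s["opening"],s["time"],s["qpos"])
E
```

```text
time: 6.05
eef_pos: [0.5711, -0.0992, 0.1122]
tcp_rot: [0.951, 0.012, 0.309, -0.004]
contact_force: [1.6, 1.3, -3.2]
opening: 0.499
time: 6.35
eef_pos: [0.5696, -0.0991, 0.1132]
tcp_rot: [0.949, 0.012, 0.316, -0.004]
contact_force: [1.0, -0.7, -4.1]
opening: 0.502
[ 0.57  -0.099  0.113] 36.88260701975719 [ 0.968 -0.663 -4.091] [-0.33   0.65  -0.047] 0.5023440511112897 6.35 [-0.464  0.013  2.257  0.806  0.402  0.403]
```

```bash
python3 -m crank '[[0,0,0,0,0,0,0],[-0.3,0,0,0,0,0,0],[-0.6,0,0,0,0,0,0],[-0.6,0,0,-2,0,0,0],[-0.6,0,0,-4,0,0,0]]'
python3 -m crank '[[-0.6,0,0,-4.5,0,0,0],[-0.6,0,0,-4.5,0,0,0],[-0.6,0,0,0,0,0,0]]'
python3 - <<'E'
from plan import *
import pickle
s,p,Rm=cur(); print(p,np.degrees(np.arcsin(Rm[0,2])),s["contact_force"],s["wrist_torque"],s["opening"],s["time"])
C={}
for n,(x,y) in (("top",(360,210)),("side",(345,185))):
    c=C[n]=cam(n); cv2.imwrite(f"pics/c_{n}.png",cv2.resize(c["color"][y-60:y+60,x-70:x+70,::-1],None,fx=5,fy=5,interpolation=cv2.INTER_CUBIC))
pickle.dump(C,open("C2.pkl","wb"))
for n in C: print([(d["location"],d["p"]) for d in place_of("cradle_end",n)])
E
```

```text
time: 6.85
eef_pos: [0.5328, -0.0994, 0.1603]
tcp_rot: [0.949, 0.011, 0.315, -0.005]
contact_force: [-1.1, 0.4, 0.2]
opening: 0.799
time: 7.15
eef_pos: [0.4804, -0.1028, 0.2427]
tcp_rot: [0.946, 0.012, 0.324, 0.001]
contact_force: [0.4, -0.4, 1.2]
opening: 0.801
[ 0.48  -0.103  0.243] 37.80666447043269 [ 0.361 -0.383  1.19 ] [-0.016  0.179 -0.026] 0.8012880795031161 7.15
[([358.1, 191.9], 0.58)]
[([336.3, 165.6], 0.94)]
```

View pics/c_side.png

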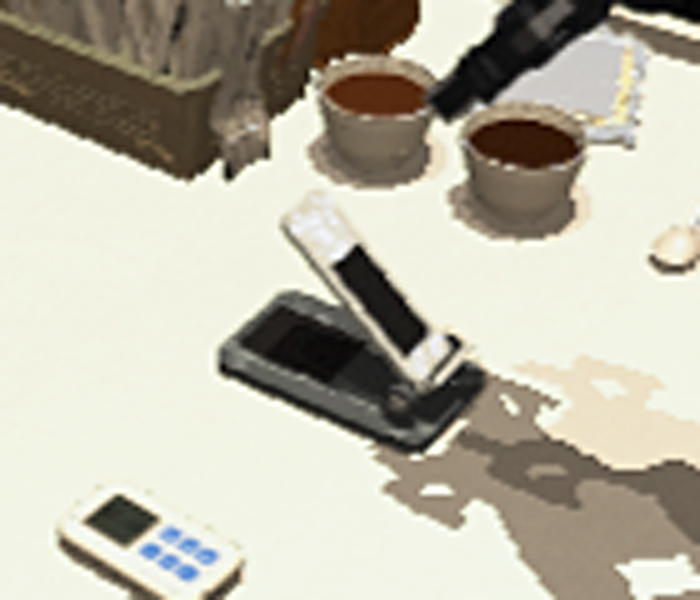

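View pics/c_top.png

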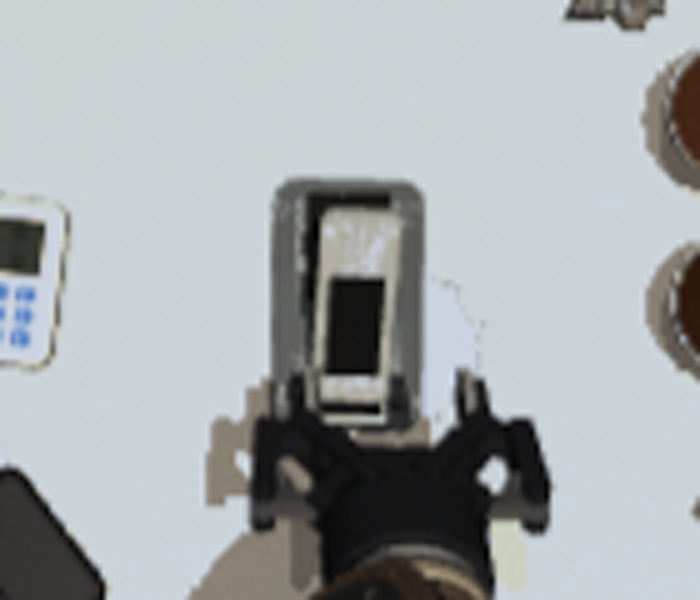

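```bash
cat > fang.py <<'E'
import fstand as F
from fit import *
def ang(C,views=("side",),th0=(.55,.85),mask_shadow=True,ov=None,pad=(.0174,.0855,.0155),dv={"side":(-.33,.38),"top":(-.09,.33)},full=False):
    ROI={"side":(318,150,380,212),"top":(338,170,382,224)}
    F.ROI.update(ROI)
    def cost(p,ret=False):
        e=0
        for n in views:
            c=C[n]; roi=ROI[n]; g=cv2.cvtColor(c["color"],cv2.COLOR_RGB2GRAY)[roi[1]:roi[3],roi[0]:roi[2]].astype(np.float32)
            im=F.render(c,roi,[p[0],p[1],p[2],p[3]],dv[n])
            M,t=Rt(*p[:3]); pi=np.zeros_like(im); q=np.array([[a,b,0] for a in pad[:2] for b in(-pad[2],pad[2])])
            hull(pi,c,cradle_pts(p[3],q)@M.T+t,roi,1,dv[n])
            A=lambda m:cv2.resize(m.astype(np.float32),None,fx=1/S,fy=1/S,interpolation=cv2.INTER_AREA)
            d=(170-np.clip(g,50,170))/120
            pred=A(im==1)*.9+A((pi==1)&(im==2)); w=1-.7*A(im==3)
            e+=np.sum(w*np.abs(pred-d))
        return e
    r=min((minimize(cost,[.5458,-.0975,.02,t],method="Nelder-Mead",options=dict(initial_simplex=np.array([[.5458,-.0975,.02,t]]+[[.5458+.003*(k==0),-.0975+.003*(k==1),.02+.02*(k==2),t+.05*(k==3)] for k in range(4)]),xatol=1e-5,fatol=1e-2)) for t in np.linspace(*th0,4)),key=lambda r:r.fun)
    if ov:
        for n in views:
            ro=ROI[n]; im=F.render(C[n],ro,r.x,dv[n]); a=cv2.resize(C[n]["color"][ro[1]:ro[3],ro[0]:ro[2],::-1],None,fx=S*2,fy=S*2,interpolation=cv2.INTER_NEAREST)
            ed=cv2.resize(im,None,fx=2,fy=2,interpolation=cv2.INTER_NEAREST); ed=cv2.morphologyEx(ed,cv2.MORPH_GRADIENT,np.ones((2,2)))>0
            a[ed]=(0,0,255); cv2.imwrite(f"pics/{ov}_{n}.png",a)
    return r.x,r.fun
if __name__=="__main__":
    import pickle,sys
    np.set_printoptions(precision=4,suppress=True)
    C=pickle.load(open(sys.argv[1],"rb")); lo,hi=float(sys.argv[2]),float(sys.argv[3])
    for v in(("side",),("top",),("top","side")):
        x,f=ang(C,v,(np.radians(lo),np.radians(hi)),ov=sys.argv[4] if len(v)==2 else None); print(v,x,np.degrees(x[3]),f)
    a=cv2.imread(f"pics/{sys.argv[4]}_top.png");b=cv2.imread(f"pics/{sys.argv[4]}_side.png");h=max(a.shape[0],b.shape[0])
    p=lambda i:cv2.copyMakeBorder(i,0,h-i.shape[0],0,0,cv2.BORDER_CONSTANT); o=np.hstack([p(a),p(b)]); cv2.imwrite(f"pics/{sys.argv[4]}.png",cv2.resize(o,(800,800*o.shape[0]//o.shape[1])))
E
python3 fang.py C.pkl 5 15 g1; python3 fang.py C2.pkl 34 45 g2
```

```text
('side',) [ 0.5467 -0.0978  0.0122  0.1676] 9.60484199239461 559.2467041015625
('top',) [ 0.5458 -0.0982  0.0234  0.1739] 9.965961211693314 185.8041534423828
('top', 'side') [ 0.5459 -0.0979  0.0192  0.1699] 9.736467207870508 747.5493774414062
('side',) [ 0.5453 -0.0993  0.0165  0.6592] 37.767066579476115 597.7698364257812
('top',) [ 0.5433 -0.0999  0.0084  0.6661] 38.16233505307346 189.75833129882812
('top', 'side') [ 0.5437 -0.0998  0.0029  0.6556] 37.56497732262852 793.9751586914062
```

View pics/g2.png

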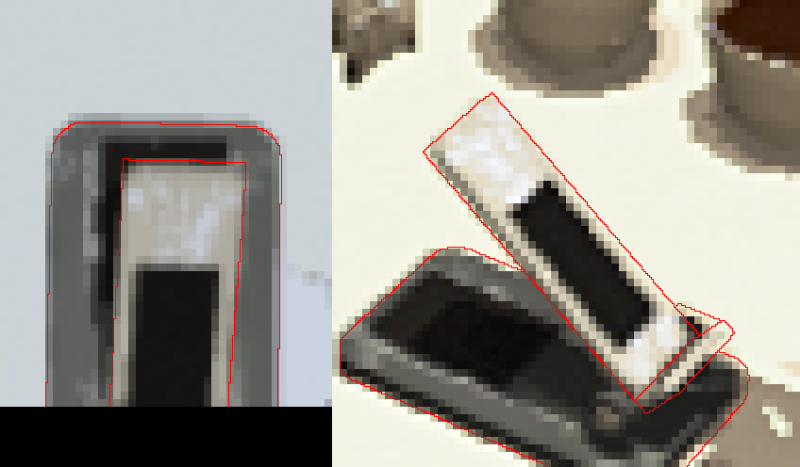

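The overlay fits: after release the cradle rests at about 37.7°, having been driven to about 46°, so it springs back about 8°. I'll regrip and raise it so it rests near 40.8°, which leaves room for a sag of about 1.5° under the timer.

```bash
python3 - <<'E'
from plan import *
s,p,Rm=cur(); Rt=down(np.radians(1.0),np.radians(28.6)); T=np.array([.5814,-.0993,.1014])
a=T-Rt[:,2]*.06; print(p,a)
pr(rows(p,Rm,a,Rt,3,-.6)); pr(rows(a,Rt,T,Rt,3,-.6))
E
```

```text
[ 0.479 -0.101  0.233] [ 0.553 -0.1    0.154]
[[-0.6,0.39,0.02,3.56,-0.09,-2.78,0.1],[-0.6,0.56,0.02,3.54,-0.09,-2.78,0.1],[-0.6,0.73,0.01,3.51,-0.09,-2.78,0.1]]
[[-0.6,-0.0,0.0,2.0,0.0,0.0,0.0],[-0.6,-0.0,0.0,2.0,0.0,0.0,0.0],[-0.6,-0.0,0.0,2.0,0.0,0.0,0.0]]
```

```bash
python3 -m crank '[[-0.6,0.4,0,3.5,0,-2.8,0.1],[-0.6,0.6,0,3.5,0,-2.8,0.1],[-0.6,0.7,0,3.5,0,-2.8,0.1],[-0.6,0,0,0,0,0,0]]'
python3 - <<'E'
from plan import *
s,p,Rm=cur(); Rt=down(np.radians(1.0),np.radians(28.6)); T=np.array([.5814,-.0993,.1014])
print(p,np.degrees(np.arcsin(Rm[0,2])));pr(rows(p,Rm,T,Rt,3,-.6))
E
```

```text
time: 7.75
eef_pos: [0.5517, -0.0976, 0.1472]
tcp_rot: [0.971, 0.009, 0.24, -0.007]
contact_force: [-1.2, 0.2, 0.5]
opening: 0.798
[ 0.552 -0.098  0.147] 27.744485972044426
[[-0.6,0.17,0.09,1.81,-0.21,0.28,-0.01],[-0.6,0.16,0.09,1.81,-0.21,0.28,-0.01],[-0.6,0.15,0.08,1.81,-0.21,0.28,-0.01]]
```

```bash
python3 -m crank '[[-0.6,0.15,0,1.8,0,0.2,0],[-0.6,0.15,0,1.8,0,0.2,0],[-0.5,0.15,0,1.8,0,0.2,0],[-0.5,0,0,0,0,0,0],[-0.3,0,0,0,0,0,0]]' 20
python3 -m crank '[[-0.1,0,0,0,0,0,0],[0.1,0,0,0,0,0,0],[0.3,0,0,0,0,0,0],[0.6,0,0,0,0,0,0]]' 20
python3 - <<'E'
from plan import *
s,p,Rm=cur(); print(p,np.degrees(np.arcsin(Rm[0,2])),s["contact_force"],s["wrist_torque"],s["opening"],s["time"])
print(np.degrees(np.arctan2(p[2]-.026,p[0]-.493)))
E
```

```text
time: 8.25
eef_pos: [0.5815, -0.0982, 0.1099]
tcp_rot: [0.968, 0.009, 0.251, -0.005]
contact_force: [-0.5, -0.5, 0.4]
opening: 0.653
time: 8.65
eef_pos: [0.5824, -0.0986, 0.1117]
tcp_rot: [0.968, 0.009, 0.253, -0.004]
contact_force: [0.8, 1.2, -0.5]
opening: 0.502
[ 0.582 -0.099  0.112] 29.253346687016368 [ 0.773  1.218 -0.534] [0.281 0.157 0.115] 0.5022902636235279 8.65
43.78328430739598
```

```bash
python3 -m crank '[[1,-0.18,0,-0.62,0,3,0],[1,-0.18,0,-0.62,0,3,0],[1,-0.18,0,-0.62,0,3,0],[1,-0.14,0,-0.5,0,2.4,0],[1,0,0,0,0,0,0]]' 40
python3 -m crank '[[1,0,0,0,0,0,0],[1,0,0,0,0,0,0]]'
python3 - <<'E'
from plan import *
s,p,Rm=cur(); print(p,np.degrees(np.arcsin(Rm[0,2])),s["contact_force"],s["wrist_torque"],s["opening"],s["time"])
print(np.degrees(np.arctan2(p[2]-.026,p[0]-.493)),np.hypot(p[2]-.026,p[0]-.493))
E
```

```text
time: 9.15
eef_pos: [0.5637, -0.0992, 0.1279]
tcp_rot: [0.938, 0.008, 0.348, -0.005]
contact_force: [4.4, 1.3, -0.6]
opening: 0.499
time: 9.35
eef_pos: [0.5643, -0.0992, 0.1275]
tcp_rot: [0.938, 0.009, 0.347, -0.005]
contact_force: [4.1, 2.5, 0.4]
opening: 0.499
[ 0.564 -0.099  0.127] 40.61413852292954 [4.073 2.542 0.382] [ 0.247 -0.18   0.116] 0.49864789099750106 9.35
54.92321468108513 0.12401901479710366
```

```bash
python3 -m crank '[[0,0,0,0,0,0,0],[-0.3,0,0,0,0,0,0],[-0.6,0,0,0,0,0,0],[-0.6,0,0,-2,0,0,0],[-0.6,0,0,-4,0,0,0]]' 20
python3 -m crank '[[-0.6,0,0,-4.5,0,0,0],[-0.6,0,0,-4.5,0,0,0],[-0.6,0,0,0,0,0,0]]'
python3 - <<'E'
from plan import *
import pickle
C={}
for n,(x,y) in (("top",(360,210)),("side",(345,185))):
    c=C[n]=cam(n)
pickle.dump(C,open("C3.pkl","wb")); s,p,Rm=cur(); print(p)
E
python3 fang.py C3.pkl 37 45 g3
```

```text
time: 9.85
eef_pos: [0.523, -0.0996, 0.1695]
tcp_rot: [0.939, 0.009, 0.344, -0.006]
contact_force: [0.8, -0.7, 0.3]
opening: 0.8
time: 10.15
eef_pos: [0.466, -0.103, 0.2483]
tcp_rot: [0.936, 0.01, 0.352, 0.0]
contact_force: [0.8, -0.3, 1.1]
opening: 0.799
[ 0.466 -0.102  0.242]
('side',) [ 0.545  -0.0998  0.02    0.7269] 41.648911388922194 595.6436157226562
('top',) [ 0.5434 -0.0995  0.0155  0.77  ] 44.11605152012935 194.40206909179688
('top', 'side') [ 0.5443 -0.0993  0.0256  0.7582] 43.44393936565799 812.2086791992188
```

View pics/g3.png

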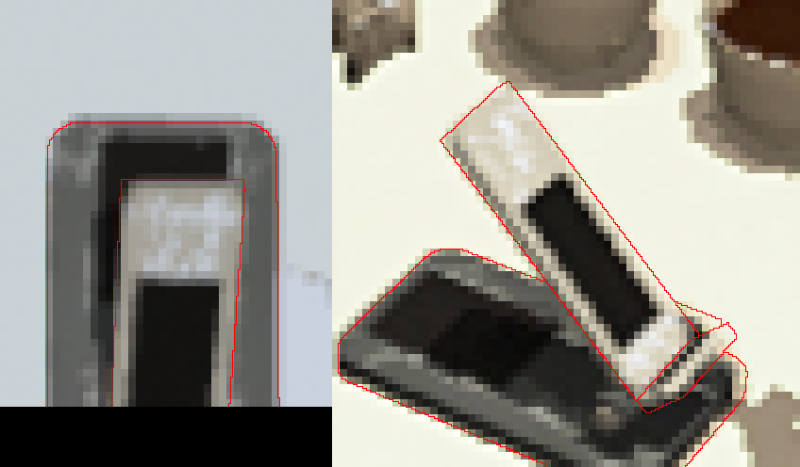

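The views disagree (41.6° side, 44.1° top), so I'll measure more precisely by triangulating the dark pad's corners at sub-pixel level in all three picture sets.

```bash
cat > pad.py <<'E'
from h import *
import pickle,sys
np.set_printoptions(precision=4,suppress=True)
def quad(c,roi,seed,K=8):
    g=cv2.cvtColor(c["color"],cv2.COLOR_RGB2GRAY)[roi[1]:roi[3],roi[0]:roi[2]]
    g=cv2.resize(g,None,fx=K,fy=K,interpolation=cv2.INTER_LINEAR)
    m=(g<95).astype(np.uint8)
    # keep component containing seed after opening
    m=cv2.morphologyEx(m,cv2.MORPH_OPEN,np.ones((K*4,K*4)))
    n,l=cv2.connectedComponents(m); k=l[int((seed[1]-roi[1])*K),int((seed[0]-roi[0])*K)]
    if k==0: return None
    cn=max(cv2.findContours((l==k).astype(np.uint8),cv2.RETR_EXTERNAL,cv2.CHAIN_APPROX_NONE)[0],key=len)[:,0].astype(np.float32)
    r=cv2.boxPoints(cv2.minAreaRect(cn)); ap=cv2.approxPolyDP(cv2.convexHull(cn[:,None]),K*1.6,True)[:,0]
    if len(ap)!=4:
        for e in np.arange(.5,5,.1):
            ap=cv2.approxPolyDP(cv2.convexHull(cn[:,None]),K*e,True)[:,0]
            if len(ap)==4: break
    if len(ap)!=4: return None
    L=[]
    for i in range(4):
        a,b=ap[i],ap[(i+1)%4]; d=(b-a)/np.linalg.norm(b-a); t=(cn-a)@d; off=np.abs((cn-a)@np.array([-d[1],d[0]])); ln=np.linalg.norm(b-a)
        s=cn[(t>.15*ln)&(t<.85*ln)&(off<K*1.2)]
        vx,vy,x,y=cv2.fitLine(s,cv2.DIST_HUBER,0,.01,.01).ravel(); L.append(np.cross([x,y,1],[x+vx,y+vy,1]))
    Q=[]
    for i in range(4):
        q=np.cross(L[i-1],L[i]); Q.append(q[:2]/q[2])
    return (np.array(Q)+.5)/K-.5+np.array(roi[:2])
def order(c,Q):
    W=np.array([onz(c,q,.06) for q in Q]) # sort by approx world x then y
    i=np.argsort(W[:,0]); lo=i[:2][np.argsort(W[i[:2],1])]; hi=i[2:][np.argsort(W[i[2:],1])]
    return Q[np.r_[lo,hi]]
def meas(C,ps,seeds={"top":(359,212),"side":(345,190)},rois={"top":(335,165,385,250),"side":(310,150,385,225)}):
    q={n:quad(C[n],rois[n],seeds[n]) for n in C}
    if any(v is None for v in q.values()): print(ps,q); return
    q={n:order(C[n],q[n]) for n in q}
    P=[];E=[]
    for a,b in zip(q["top"],q["side"]):
        X,e=tri(C["top"],a,C["side"],b); P.append(X);E.append(e)
    P=np.array(P); m0=P[:2].mean(0);m1=P[2:].mean(0); d=m1-m0
    print(ps,"angle",np.degrees(np.arctan2(d[2],np.hypot(d[0],d[1]))),"len",np.linalg.norm(d),"wid",np.linalg.norm(P[0]-P[1]),np.linalg.norm(P[2]-P[3]),"err",np.array(E),"\n",m0,m1,np.degrees(np.arctan2(d[1],d[0])))
    return q,P
if __name__=="__main__":
    for f in sys.argv[1:]:
        r=meas(pickle.load(open(f,"rb")),f)
        if r: print({n:v.round(1).tolist() for n,v in r[0].items()})
E
python3 pad.py C.pkl C2.pkl C3.pkl
```

```text
C.pkl angle 8.291705068061114 len 0.06693661354350652 wid 0.028819803574172534 0.027665215627602813 err [0.0129 0.0085 0.0094 0.0066] 
 [ 0.5095 -0.0987  0.0368] [ 0.5757 -0.0969  0.0465] 1.5489880059903507
{'top': [[364.7, 221.8], [354.3, 221.8], [364.7, 198.7], [354.3, 198.7]], 'side': [[354.4, 189.8], [356.4, 198.6], [336.7, 180.7], [336.7, 187.6]]}
C2.pkl {'top': array([[366.9103, 205.5574],
       [365.0583, 224.5063],
       [354.5851, 224.7672],
       [355.4832, 205.0173]]), 'side': None}
C3.pkl angle 58.11265363195 len 0.44583914839340144 wid 0.09649281591549945 0.9393228974499913 err [0.0769 0.0044 0.1047 0.8504] 
 [ 0.48   -0.1077  0.0254] [0.4469 0.1255 0.4039] 98.07088671051362
{'top': [[365.2, 225.2], [354.4, 225.4], [367.0, 207.1], [355.5, 207.1]], 'side': [[388.6, 190.0], [356.7, 210.4], [313.1, 188.9], [-189.0, 464.1]]}
```

```bash
sed -i 's/np.ones((K\*4,K\*4))/cv2.getStructuringElement(cv2.MORPH_ELLIPSE,(K*3,K*3))/' pad.py
sed -i 's/meas(pickle.load(open(f,"rb")),f)/meas(pickle.load(open(f,"rb")),f,seeds={"top":(359,212),"side":(345,190) if f=="C.pkl" else (352,185)})/' pad.py
python3 pad.py C.pkl C2.pkl C3.pkl
```

```text
C.pkl angle 9.998688069304224 len 0.06704568614738968 wid 0.03025595610127126 0.03018995819123634 err [0.0036 0.0031 0.0028 0.0025] 
 [ 0.5101 -0.0986  0.0368] [ 0.5761 -0.0966  0.0484] 1.747332436347538
{'top': [[364.7, 221.8], [354.3, 221.8], [364.7, 198.7], [354.3, 198.7]], 'side': [[357.4, 191.6], [352.7, 196.6], [338.8, 181.3], [333.9, 186.0]]}
C2.pkl angle 39.28578527661975 len 0.06717746707913674 wid 0.03127454228240281 0.031969338885033484 err [0.0029 0.003  0.0031 0.0024] 
 [ 0.5013 -0.0991  0.0432] [ 0.5533 -0.0992  0.0857] -0.07932861074404791
{'top': [[365.1, 224.5], [354.4, 224.8], [366.9, 205.4], [355.6, 205.1]], 'side': [[360.2, 191.0], [355.6, 195.8], [346.4, 173.6], [341.1, 178.2]]}
C3.pkl angle 44.550147408670774 len 0.0676750375360213 wid 0.03093611362119835 0.03236939106224216 err [0.0039 0.0032 0.0039 0.0023] 
 [ 0.4997 -0.099   0.0442] [ 0.5479 -0.0991  0.0917] -0.07198221514066898
{'top': [[365.1, 225.4], [354.4, 225.1], [367.1, 207.2], [355.5, 206.8]], 'side': [[360.7, 190.9], [355.8, 195.8], [347.9, 172.6], [342.8, 177.3]]}
```

```bash
cat > ba.py <<'E'
import pad,pickle,sys
from h import *
from scipy.optimize import least_squares
def q(f):
    C=pickle.load(open(f,"rb")); import io,contextlib
    with contextlib.redirect_stdout(io.StringIO()):
        r=pad.meas(C,f,seeds={"top":(359,212),"side":(345,190) if f=="C.pkl" else (352,185)})
    return C,r[0]
fs=sys.argv[1:]; D=[q(f) for f in fs]
def model(p,k,c,dv):
    a0,a1,w=p[:3]; x,y,yaw,th=p[7+4*k:11+4*k]
    Q=np.array([[a,b,0.010] for a in(a0,a1) for b in(-w,w)])
    P=Q@R.from_euler('y',-th).as_matrix().T@R.from_euler('z',yaw).as_matrix().T+[x,y,.026]
    return proj(c,P)+dv
def res(p):
    o=[]
    for k,(C,qq) in enumerate(D):
        for i,n in enumerate(("top","side")): o.append((model(p,k,C[n],p[3+2*i:5+2*i])-qq[n]).ravel()/.2)
        x,y,yaw,th=p[7+4*k:11+4*k]; x0,y0,_,_=p[7:11]
        o.append(np.array([(x-.4938)/.003,(y+.0988)/.003,(yaw-.02)/.03]))
        if k: o.append(np.array([(x-x0)/.0015,(y-y0)/.0015]))
    o.append(p[3:7]/.7); return np.concatenate(o)
p0=np.r_[.017,.085,.0155,0,0,0,0]
for f,t in zip(fs,(10,39,43,42,42,42)): p0=np.r_[p0,.494,-.099,.02,np.radians(t)]
r=least_squares(res,p0,x_scale=np.abs(p0)*.1+1e-2)
J=np.linalg.inv(r.jac.T@r.jac)
np.set_printoptions(precision=4,suppress=True)
print(r.x[:7],2*r.cost)
for k,f in enumerate(fs): print(f,r.x[7+4*k:10+4*k],np.degrees(r.x[10+4*k]),"+-",np.degrees(np.sqrt(J[10+4*k,10+4*k])))
E
python3 ba.py C.pkl C2.pkl C3.pkl
```

```text
[ 0.0187  0.0859  0.0151  0.1817  0.5817 -0.513   0.5161] 36.20628843723156
C.pkl [ 0.4934 -0.099   0.0289] 9.885646006333108 +- 0.7075390871751237
C2.pkl [ 0.4933 -0.0992  0.0056] 39.392978309665956 +- 0.5381968665066427
C3.pkl [ 0.4938 -0.0991  0.0007] 44.57441699527283 +- 0.5248706001497533
```

The constrained multi-view fit puts the rest angles at 9.9°, 39.4° and 44.6° (±0.5°), so springback is about 6.5° and the cradle now stands about 4° too high. I'll regrip and drive it down by 10.5°.

```bash
python3 - <<'E'
from plan import *
s,p,Rm=cur(); Rt=down(np.radians(1.0),np.radians(38)); T=np.array([.570,-.0990,.111])
a=T-Rt[:,2]*.06; print(p,a,np.degrees(np.arcsin(Rm[0,2])))
pr(rows(p,Rm,a,Rt,3,-.6)); pr(rows(a,Rt,T,Rt,3,-.6))
E
```

```text
[ 0.466 -0.102  0.242] [ 0.533 -0.1    0.158] 40.75014740032481
[[-0.6,-0.12,-0.04,3.58,-0.01,-0.92,0.02],[-0.6,-0.07,-0.04,3.58,-0.01,-0.92,0.02],[-0.6,-0.01,-0.04,3.58,-0.01,-0.92,0.02]]
[[-0.6,0.0,0.0,2.0,0.0,0.0,0.0],[-0.6,0.0,0.0,2.0,0.0,0.0,0.0],[-0.6,0.0,0.0,2.0,0.0,0.0,0.0]]
```

```bash
python3 -m crank '[[-0.6,-0.1,0,3.6,0,-0.9,0],[-0.6,-0.1,0,3.6,0,-0.9,0],[-0.6,0,0,3.6,0,-0.9,0],[-0.6,0,0,0,0,0,0],[-0.6,0,0,0,0,0,0]]'
python3 - <<'E'
from plan import *
s,p,Rm=cur(); Rt=down(np.radians(1.0),np.radians(38)); T=np.array([.570,-.0990,.111])
print(p,np.degrees(np.arcsin(Rm[0,2])));pr(rows(p,Rm,T,Rt,3,-.6))
E
```

```text
time: 10.75
eef_pos: [0.5324, -0.0987, 0.1523]
tcp_rot: [0.947, 0.009, 0.321, -0.007]
contact_force: [-0.4, 0.2, 0.6]
opening: 0.798
[ 0.532 -0.099  0.152] 37.48645466056169
[[-0.6,0.16,0.05,1.86,-0.14,0.17,-0.02],[-0.6,0.15,0.04,1.86,-0.14,0.17,-0.02],[-0.6,0.15,0.04,1.86,-0.14,0.17,-0.02]]
```

```bash
python3 -m crank '[[-0.6,0.1,0,1.9,0,0.2,0],[-0.6,0.1,0,1.9,0,0.2,0],[-0.5,0.1,0,1.9,0,0.2,0],[-0.5,0,0,0.3,0,0,0],[-0.3,0,0,0,0,0,0]]' 20
python3 - <<'E'
from plan import *
s,p,Rm=cur(); print(p,np.degrees(np.arcsin(Rm[0,2])),s["contact_force"])
r=np.array([p[0]-.4935,p[2]-.026]);t=np.radians(44.3);print("plate x,n",r@[np.cos(t),np.sin(t)],r@[-np.sin(t),np.cos(t)])
E
```

```text
time: 11.25
eef_pos: [0.5727, -0.0989, 0.1116]
tcp_rot: [0.944, 0.009, 0.33, -0.005]
contact_force: [0.1, -0.4, 0.3]
opening: 0.653
[ 0.573 -0.099  0.112] 38.515801988522554 [ 0.144 -0.411  0.333]
plate x,n 0.11646801531633062 0.005998907187764689
```

```bash
python3 -m crank '[[-0.1,0,0,0,0,0,0],[0.1,0,0,0,0,0,0],[0.3,0,0,0,0,0,0],[0.6,0,0,0,0,0,0],[1,0,0,0,0,0,0]]' 20
python3 -c "
from plan import *
s,p,Rm=cur(); print(p,np.degrees(np.arcsin(Rm[0,2])),s['contact_force'],s['opening'])"
python3 -m crank '[[1,0.09,0,0.71,0,-3.5,0],[1,0.09,0,0.71,0,-3.5,0],[1,0.09,0,0.71,0,-3.5,0],[1,0,0,0,0,0,0],[1,0,0,0,0,0,0]]' 40
python3 - <<'E'
from plan import *
s,p,Rm=cur(); print(p,np.degrees(np.arcsin(Rm[0,2])),s["contact_force"],s["wrist_torque"],s["opening"],s["time"])
E
```

```text
time: 11.75
eef_pos: [0.5734, -0.0989, 0.112]
tcp_rot: [0.944, 0.009, 0.33, -0.005]
contact_force: [1.9, 2.3, 3.0]
opening: 0.506
[ 0.573 -0.099  0.112] 38.57964998443839 [1.917 2.324 3.001] 0.5062758470152642
time: 12.25
eef_pos: [0.5881, -0.0988, 0.096]
tcp_rot: [0.97, 0.009, 0.244, -0.003]
contact_force: [1.2, 1.8, 4.4]
opening: 0.504
[ 0.588 -0.099  0.096] 28.189934439384462 [1.215 1.823 4.422] [ 0.402 -0.222  0.082] 0.503688927035504 12.25
```

```bash
python3 -m crank '[[0,0,0,0,0,0,0],[-0.3,0,0,0,0,0,0],[-0.6,0,0,0,0,0,0],[-0.6,0,0,-2,0,0,0],[-0.6,0,0,-4,0,0,0]]' 20
python3 -m crank '[[-0.6,0,0,-4.5,0,0,0],[-0.6,0,0,-4.5,0,-3,0],[-0.6,0,0,-3,0,-3,0],[-0.6,0,0,0,0,0,0]]'
python3 - <<'E'
from plan import *
import pickle
C={n:cam(n) for n in("top","side")}
pickle.dump(C,open("C4.pkl","wb")); s,p,Rm=cur(); print(p)
E
python3 ba.py C.pkl C2.pkl C3.pkl C4.pkl; python3 fang.py C4.pkl 37 45 g4
```

```text
time: 12.75
eef_pos: [0.5563, -0.0985, 0.1441]
tcp_rot: [0.971, 0.009, 0.238, -0.005]
contact_force: [-0.6, -0.3, 0.6]
opening: 0.801
time: 13.15
eef_pos: [0.5054, -0.102, 0.2604]
tcp_rot: [0.981, 0.01, 0.195, -0.001]
contact_force: [0.3, -0.6, 0.7]
opening: 0.802
[ 0.504 -0.101  0.255]
('side',) [ 0.5456 -0.0986  0.0401  0.6388] 36.60265519507871 631.379150390625
('top',) [ 0.5435 -0.1001  0.0126  0.6517] 37.33824810414641 260.09375
('top', 'side') [ 0.5443 -0.0995  0.0018  0.6367] 36.47766521293385 901.5003662109375Traceback (most recent call last):
  File "ba.py", line 9, in <module>
    fs=sys.argv[1:]; D=[q(f) for f in fs]
                        ~^^^
  File "ba.py", line 8, in q
    return C,r[0]
             ~^^^
TypeError: 'NoneType' object is not subscriptable
```

View pics/g4.png

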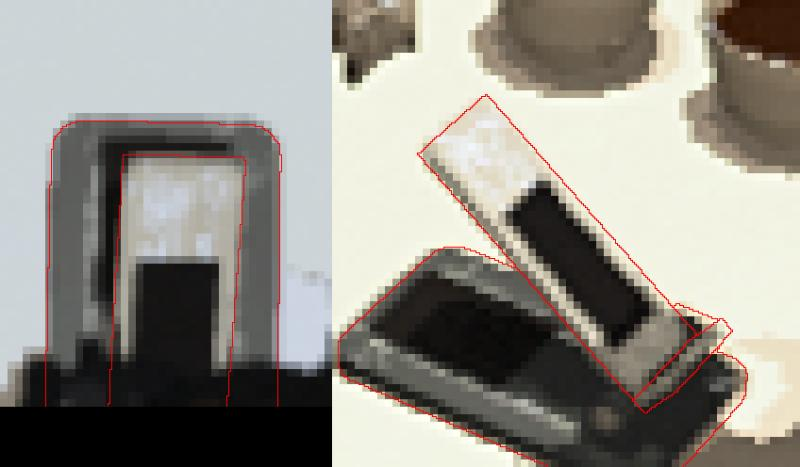

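The top view is blocked by the gripper, so I'll move aside for a clean measurement.

```bash
python3 -m crank '[[-0.6,0,5,0,0,0,0],[-0.6,0,5,0,0,0,0],[-0.6,0,5,0,0,0,0],[-0.6,0,0,0,0,0,0]]'
python3 - <<'E'
from plan import *
import pickle
C={n:cam(n) for n in("top","side")}
pickle.dump(C,open("C4.pkl","wb")); s,p,Rm=cur(); print(p)
E
python3 ba.py C.pkl C2.pkl C3.pkl C4.pkl; python3 fang.py C4.pkl 37 45 g4
```

```text
time: 13.65
eef_pos: [0.506, -0.2552, 0.251]
tcp_rot: [0.982, 0.006, 0.189, -0.004]
contact_force: [-1.0, 0.6, -1.0]
opening: 0.799
[ 0.506 -0.251  0.251]
[ 0.0188  0.086   0.0151  0.166   0.6114 -0.523   0.5317] 51.76768324348857
C.pkl [ 0.4933 -0.0991  0.0293] 9.873194837472594 +- 0.6900300277990157
C2.pkl [ 0.4932 -0.0992  0.0054] 39.33916814224476 +- 0.5216933545241365
C3.pkl [ 0.4936 -0.0991  0.0005] 44.525161953601916 +- 0.509273807684527
C4.pkl [ 0.494  -0.0997  0.0122] 37.702223605493764 +- 0.524879503480792
('side',) [ 0.5471 -0.0991  0.0301  0.6631] 37.99467264959358 621.7435302734375
('top',) [ 0.5435 -0.0996  0.0154  0.6501] 37.2477325571458 206.441650390625
('top', 'side') [ 0.5444 -0.1     0.0156  0.6291] 36.04463218457137 846.5427856445312
```

View pics/g4.png

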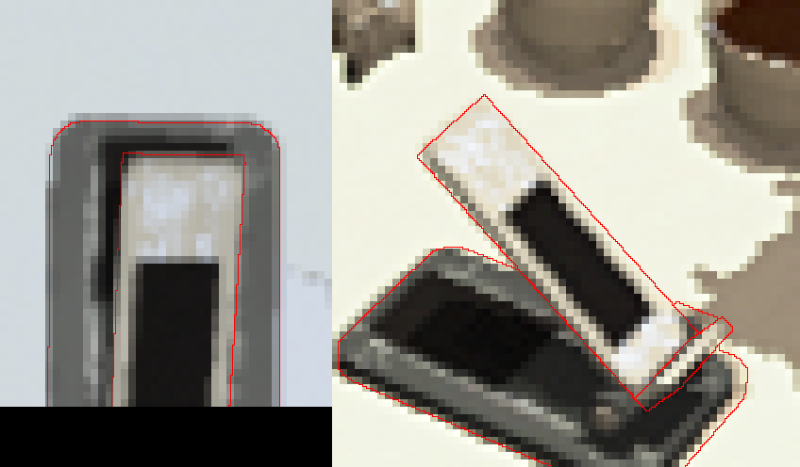

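```bash
python3 - <<'E'
from plan import *
s,p,Rm=cur(); Rt=down(np.radians(1.0),np.radians(30)); T=np.array([.5815,-.0993,.1017])
a=T-Rt[:,2]*.07; print(p,a,np.degrees(np.arcsin(Rm[0,2])))
pr(rows(p,Rm,a,Rt,4,-.6))
E
```

```text
[ 0.506 -0.251  0.251] [ 0.547 -0.1    0.162] 21.748803552259677
[[-0.6,0.17,-3.74,2.48,-0.1,2.06,-0.04],[-0.6,0.09,-3.75,2.48,-0.1,2.06,-0.04],[-0.6,-0.0,-3.75,2.48,-0.1,2.06,-0.04],[-0.6,-0.09,-3.75,2.47,-0.1,2.06,-0.04]]
```

```bash
python3 -m crank '[[-0.6,0.1,-3.7,2.4,0,2.1,0],[-0.6,0.1,-3.8,2.4,0,2.1,0],[-0.6,0,-3.8,2.4,0,2.1,0],[-0.6,0,-3.8,2.4,0,2.1,0],[-0.6,0,0,0,0,0,0]]'
python3 - <<'E'
from plan import *
s,p,Rm=cur(); Rt=down(np.radians(1.0),np.radians(30)); T=np.array([.5815,-.0993,.1017])
print(p,np.degrees(np.arcsin(Rm[0,2])));pr(rows(p,Rm,T,Rt,4,-.6))
E
```

```text
time: 14.25
eef_pos: [0.5426, -0.0911, 0.1616]
tcp_rot: [0.966, 0.012, 0.257, -0.008]
contact_force: [-0.2, -0.4, -0.3]
opening: 0.797
[ 0.543 -0.091  0.162] 29.761526350245077
[[-0.6,0.1,0.25,1.78,-0.19,0.05,0.06],[-0.6,0.09,0.24,1.78,-0.19,0.05,0.06],[-0.6,0.09,0.23,1.78,-0.19,0.05,0.06],[-0.6,0.09,0.23,1.78,-0.19,0.05,0.06]]
```

```bash
python3 -m crank '[[-0.6,0.1,0,1.8,0,0,0],[-0.6,0.1,0,1.8,0,0,0],[-0.6,0,0,0,0,0,0]]'
python3 - <<'E'
from plan import *
s,p,Rm=cur(); Rt=down(np.radians(1.0),np.radians(30)); T=np.array([.5815,-.0993,.1017])
print(p,np.degrees(np.arcsin(Rm[0,2])));pr(rows(p,Rm,T,Rt,2,-.6))
E
```

```text
time: 14.55
eef_pos: [0.5654, -0.0963, 0.1359]
tcp_rot: [0.966, 0.01, 0.26, -0.005]
contact_force: [-0.3, -0.4, -0.3]
opening: 0.803
[ 0.565 -0.096  0.136] 30.114724744448555
[[-0.6,-0.17,0.17,1.88,-0.19,-0.06,0.04],[-0.6,-0.16,0.17,1.88,-0.19,-0.06,0.04]]
```

```bash
python3 -m crank '[[-0.6,-0.1,0.1,1.9,0,0,0],[-0.5,-0.1,0.1,1.9,0,0,0],[-0.3,0,0,0,0,0,0],[-0.1,0,0,0,0,0,0]]' 20
python3 -m crank '[[0.1,0,0,0,0,0,0],[0.3,0,0,0,0,0,0],[0.6,0,0,0,0,0,0],[1,0,0,0,0,0,0]]' 20
python3 - <<'E'
from plan import *
s,p,Rm=cur(); print(p,np.degrees(np.arcsin(Rm[0,2])),s["contact_force"],s["opening"])
r=np.array([p[0]-.4938,p[2]-.026]);t=np.radians(37.7);print("plate x,n",r@[np.cos(t),np.sin(t)],r@[-np.sin(t),np.cos(t)],np.degrees(np.arctan2(r[1],r[0])))
rt=np.array([p[0]-.4938,0,p[2]-.026])@Rm; d=np.radians(3.1); print(rt, (rt[0]*(np.cos(d)-1)+rt[2]*np.sin(d))*100,(-rt[0]*np.sin(d)+rt[2]*(np.cos(d)-1))*100)
E
```

```text
time: 14.95
eef_pos: [0.5838, -0.0993, 0.105]
tcp_rot: [0.965, 0.009, 0.262, -0.004]
contact_force: [0.5, 0.4, -0.2]
opening: 0.554
time: 15.35
eef_pos: [0.5841, -0.0993, 0.1053]
tcp_rot: [0.965, 0.009, 0.262, -0.004]
contact_force: [-0.4, 2.8, -0.4]
opening: 0.505
[ 0.584 -0.099  0.105] 30.40328965631587 [-0.359  2.773 -0.421] 0.5045368309463106
plate x,n 0.11994183722738426 0.007488081581461949 41.27239287832603
[ 0.118  0.002 -0.023] -0.13977439224405996 -0.6348730247897612
```

```bash
python3 -m crank '[[1,-0.14,0,-0.63,0,3.1,0],[1,-0.14,0,-0.63,0,3.1,0],[1,-0.14,0,-0.63,0,3.1,0],[1,0,0,0,0,0,0],[1,0,0,0,0,0,0]]' 40
python3 - <<'E'
from plan import *
s,p,Rm=cur(); r=np.array([p[0]-.4938,p[2]-.026]); print(p,np.degrees(np.arcsin(Rm[0,2])),np.degrees(np.arctan2(r[1],r[0])),s["contact_force"],s["wrist_torque"],s["opening"],s["time"])
E
python3 -m crank '[[0,0,0,0,0,0,0],[-0.3,0,0,0,0,0,0],[-0.6,0,0,0,0,0,0],[-0.6,0,0,-2,0,0,0],[-0.6,0,0,-4,0,0,0]]' 20
python3 -m crank '[[-0.6,0,0,-4.5,0,0,0],[-0.6,0,-1,-4.5,0,-3,0],[-0.6,0,-4,-2,0,-5,0],[-0.6,0,-5,0,0,-5,0],[-0.6,0,-5,0,0,-5,0]]'
python3 -m crank '[[-0.6,0,-4,0,0,-5,0],[-0.6,0,0,0,0,0,0]]'
python3 - <<'E'
from plan import *
import pickle
C={n:cam(n) for n in("top","side")}
pickle.dump(C,open("C5.pkl","wb")); s,p,Rm=cur(); print(p,np.degrees(np.arcsin(Rm[0,2])))
E
python3 ba.py C.pkl C2.pkl C3.pkl C4.pkl C5.pkl; python3 fang.py C5.pkl 37 45 g5
```

```text
time: 15.85
eef_pos: [0.5706, -0.0999, 0.1187]
tcp_rot: [0.941, 0.009, 0.339, -0.005]
contact_force: [2.4, 2.6, -1.3]
opening: 0.499
[ 0.571 -0.1    0.119] 39.666384303859765 50.385259443119665 [ 2.378  2.602 -1.281] [0.357 0.206 0.172] 0.4993499308816758 15.85
time: 16.35
eef_pos: [0.531, -0.1008, 0.1624]
tcp_rot: [0.941, 0.009, 0.337, -0.005]
contact_force: [0.1, -0.4, 1.2]
opening: 0.804
time: 16.85
eef_pos: [0.4613, 0.0396, 0.2511]
tcp_rot: [0.98, 0.008, 0.197, -0.003]
contact_force: [2.1, 0.1, -0.2]
opening: 0.798
time: 17.05
eef_pos: [0.4611, 0.084, 0.2504]
tcp_rot: [0.988, 0.014, 0.153, -0.005]
contact_force: [0.7, -0.7, 0.7]
opening: 0.801
[0.46  0.081 0.249] 17.577317798900314
[ 0.019   0.0863  0.0152  0.1369  0.6489 -0.5238  0.5683] 68.84642115857268
C.pkl [ 0.4932 -0.0992  0.0297] 9.888737367283218 +- 0.6804955925422274
C2.pkl [ 0.4931 -0.0993  0.0053] 39.29406235354458 +- 0.5100465799116236
C3.pkl [ 0.4935 -0.0992  0.0004] 44.483126971448506 +- 0.49791356995847735
C4.pkl [ 0.4939 -0.0998  0.0121] 37.65959370645632 +- 0.5133293211239076
C5.pkl [ 0.4943 -0.0997  0.0007] 40.48627606527809 +- 0.5083983723041167
('side',) [ 0.5481 -0.1     0.0279  0.7007] 40.149351074248024 1056.1904296875
('top',) [ 0.5442 -0.1003  0.0155  0.7092] 40.634764156682465 177.66249084472656
('top', 'side') [ 0.5455 -0.1001  0.0183  0.6878] 39.4057149229635 1258.427734375
```

View pics/g5.png

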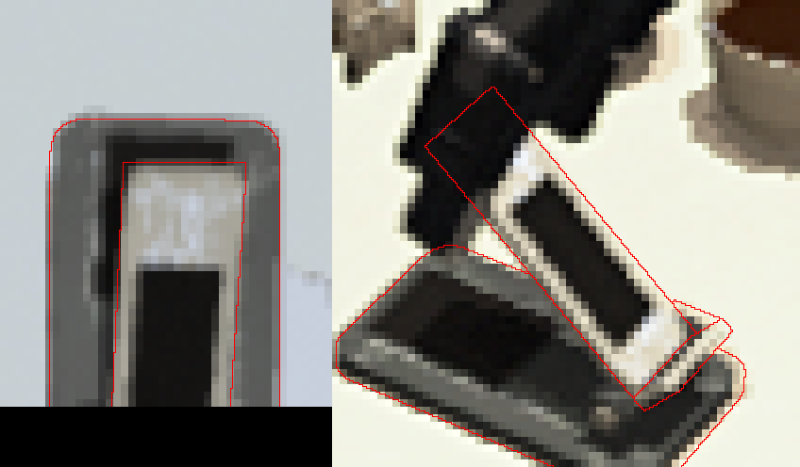

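Unloaded, the cradle now reads 40.1–40.6° by three estimates. The overlay shows the arm only covering the free end in the side view. Next I'll weigh timer A at (0.553, 0.102). Candidates in the top view are A (293,206), B (245,228) and C (200,210); blue (208,268) and black (295,260) are excluded.

```bash
python3 - <<'E'
from plan import *
s,p,Rm=cur(); Rt=down(np.radians(-5.6),0); print(p)
pr(rows(p,Rm,[.5525,.102,.08],Rt,5,-.8))
E
```

```text
[0.46  0.081 0.249]
[[-0.8,0.74,-0.37,3.78,-0.27,-3.51,1.39],[-0.8,0.96,-0.4,3.73,-0.27,-3.51,1.39],[-0.8,1.18,-0.45,3.66,-0.27,-3.51,1.39],[-0.8,1.39,-0.5,3.58,-0.27,-3.51,1.39],[-0.8,1.6,-0.55,3.49,-0.27,-3.51,1.39]]
```

```bash
python3 -m crank '[[-0.8,0.7,-0.4,3.8,-0.3,-3.5,1.4],[-0.8,1,-0.4,3.7,-0.3,-3.5,1.4],[-0.8,1.2,-0.4,3.6,-0.3,-3.5,1.4],[-0.8,1.4,-0.5,3.5,-0.3,-3.5,1.4],[-0.8,1.6,-0.6,3.5,-0.3,-3.5,1.4]]'
python3 -m crank '[[-0.8,0,0,0,0,0,0],[-0.8,0,0,0,0,0,0]]'
python3 - <<'E'
from plan import *
s,p,Rm=cur(); Rt=down(np.radians(-5.6),0); print(p,s["contact_force"])
pr(rows(p,Rm,[.5525,.102,.015],Rt,4,-.8))
c=cam("side");x,y=305,225; cv2.imwrite(f"pics/d_side.png",cv2.resize(c["color"][y-60:y+50,x-70:x+70,::-1],None,fx=5,fy=5,interpolation=cv2.INTER_CUBIC))
E
```

```text
time: 17.65
eef_pos: [0.5533, 0.0989, 0.0799]
tcp_rot: [0.999, -0.053, -0.001, 0.001]
contact_force: [0.9, -0.5, 0.5]
opening: 0.895
time: 17.85
eef_pos: [0.5515, 0.0993, 0.0793]
tcp_rot: [0.999, -0.052, -0.002, 0.001]
contact_force: [-0.3, 0.1, -0.3]
opening: 0.899
[0.552 0.099 0.079] [-0.331  0.073 -0.299]
[[-0.8,0.02,-0.07,1.61,0.03,0.05,-0.1],[-0.8,0.02,-0.07,1.61,0.03,0.05,-0.1],[-0.8,0.02,-0.07,1.61,0.03,0.05,-0.1],[-0.8,0.02,-0.07,1.61,0.03,0.05,-0.1]]
```

View pics/d_side.png

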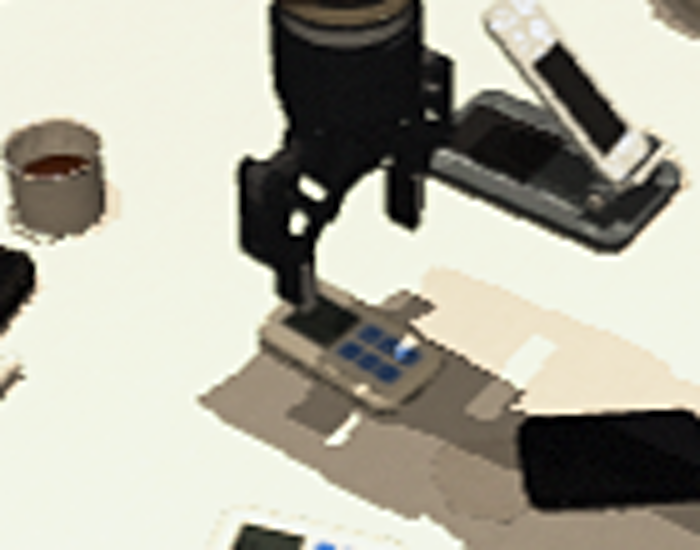

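The jaws straddle timer A, so I'll descend and grip.

```bash
python3 -m crank '[[-0.8,0,-0.1,1.6,0,0,0],[-0.8,0,-0.1,1.6,0,0,0],[-0.8,0,-0.1,1.6,0,0,0],[-0.8,0,0,1.5,0,0,0],[-0.5,0,0,0,0,0,0]]' 30
python3 -m crank '[[0,0,0,0,0,0,0],[0.5,0,0,0,0,0,0],[0.8,0,0,0,0,0,0],[0.8,0,0,0,0,0,0]]' 30
python3 -m crank '[[0.8,0,0,-1,0,0,0],[0.8,0,0,-1,0,0,0],[0.8,0,0,0,0,0,0],[0.8,0,0,0,0,0,0],[0.8,0,0,0,0,0,0]]' 30
python3 -m crank '[[0.8,0,0,0,0,0,0]]'
python3 -m crank '[[0.8,0,0,0,0,0,0]]'
python3 -c "
from plan import *
s,p,Rm=cur();print(p,s['contact_force'],s['wrist_torque'])
c=cam('side');x,y=305,225; cv2.imwrite('pics/e_side.png',cv2.resize(c['color'][y-60:y+50,x-70:x+70,::-1],None,fx=5,fy=5,interpolation=cv2.INTER_CUBIC))
s,p,Rm=cur();print(p,s['contact_force'],s['wrist_torque'])"
```

```text
time: 18.4
eef_pos: [0.5502, 0.1042, 0.0153]
tcp_rot: [0.999, -0.051, -0.003, 0.001]
contact_force: [0.4, 0.4, -0.4]
opening: 0.758
time: 18.8
eef_pos: [0.5531, 0.1041, 0.0188]
tcp_rot: [0.999, -0.051, 0.001, 0.001]
contact_force: [1.0, 0.6, -1.2]
opening: 0.635
time: 19.3
eef_pos: [0.5525, 0.1041, 0.0383]
tcp_rot: [0.999, -0.051, 0.0, 0.001]
contact_force: [0.3, 0.0, -1.1]
opening: 0.636
time: 19.4
eef_pos: [0.5523, 0.1041, 0.0379]
tcp_rot: [0.999, -0.051, -0.0, 0.001]
contact_force: [0.7, 1.0, -0.8]
opening: 0.635
time: 19.5
eef_pos: [0.5524, 0.1041, 0.0379]
tcp_rot: [0.999, -0.051, -0.0, 0.001]
contact_force: [-0.2, -0.4, -0.3]
opening: 0.638
[0.552 0.104 0.038] [-0.223 -0.377 -0.287] [ 0.037 -0.037  0.002]
[0.552 0.104 0.038] [-0.33   0.51  -1.057] [-0.045  0.015  0.003]
```

View pics/e_side.png

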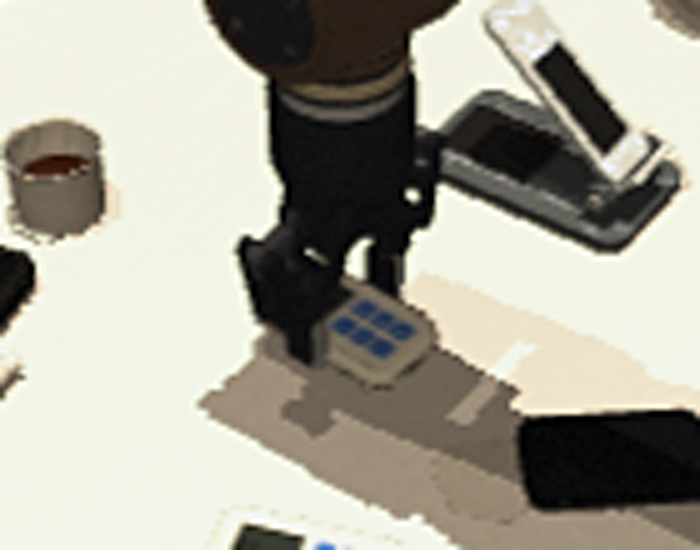

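Timer A is lifted clear. It reads about -0.8 N, i.e. about 80 g, so it is empty and goes back down in the same place.

```bash
python3 -m crank '[[0.8,0,0,1,0,0,0],[0.8,0,0,0.9,0,0,0],[0.8,0,0,0.1,0,0,0],[0.8,0,0,0,0,0,0]]' 30
python3 -m crank '[[0,0,0,0,0,0,0],[-0.4,0,0,0,0,0,0],[-0.8,0,0,0,0,0,0],[-0.8,0,0,-2,0,0,0],[-0.8,0,0,-4,0,0,0]]' 30
python3 -m crank '[[-0.8,0,0,-2,0,0,0]]'
python3 - <<'E'
from plan import *
s,p,Rm=cur(); Rt=down(np.radians(17.0),0); print(p,s["contact_force"])
pr(rows(p,Rm,[.479,.241,.08],Rt,5,-.8))
E
```

```text
time: 19.95
eef_pos: [0.5522, 0.1041, 0.0175]
tcp_rot: [0.999, -0.051, -0.001, 0.001]
contact_force: [-0.2, 1.1, -0.9]
opening: 0.633
time: 20.45
eef_pos: [0.5497, 0.1041, 0.0755]
tcp_rot: [0.999, -0.051, -0.004, 0.001]
contact_force: [-0.1, 0.1, -0.0]
opening: 0.896
time: 20.55
eef_pos: [0.5541, 0.1043, 0.1013]
tcp_rot: [0.999, -0.051, 0.002, 0.001]
contact_force: [0.6, -0.4, 0.4]
opening: 0.896
[0.554 0.104 0.101] [ 0.557 -0.43   0.412]
[[-0.8,-1.78,-2.57,0.42,0.02,-0.05,-4.57],[-0.8,-1.56,-2.7,0.42,0.02,-0.05,-4.57],[-0.8,-1.34,-2.82,0.42,0.02,-0.05,-4.57],[-0.8,-1.12,-2.91,0.42,0.02,-0.05,-4.57],[-0.8,-0.88,-2.99,0.42,0.02,-0.05,-4.57]]
```

```bash
python3 -m crank '[[-0.8,-1.8,-2.6,0.4,0,0,-4.6],[-0.8,-1.6,-2.7,0.4,0,0,-4.6],[-0.8,-1.3,-2.8,0.4,0,0,-4.6],[-0.8,-1.1,-2.9,0.4,0,0,-4.6],[-0.8,-0.9,-3,0.4,0,0,-4.6]]'
python3 -m crank '[[-0.8,0,0,0,0,0,0],[-0.8,0,0,0,0,0,0]]'
python3 - <<'E'
from plan import *
s,p,Rm=cur(); Rt=down(np.radians(17),0); print(p,s["contact_force"],np.degrees(np.arctan2(Rm[1,0],Rm[0,0])))
pr(rows(p,Rm,[.479,.241,.015],Rt,4,-.8))
c=cam("side");x,y=305,265; cv2.imwrite(f"pics/f_side.png",cv2.resize(c["color"][y-60:y+50,x-70:x+70,::-1],None,fx=5,fy=5,interpolation=cv2.INTER_CUBIC))
E
```

```text
time: 21.05
eef_pos: [0.4767, 0.242, 0.0783]
tcp_rot: [0.989, 0.151, 0.0, 0.001]
contact_force: [0.2, 1.1, -0.2]
opening: 0.9
time: 21.25
eef_pos: [0.477, 0.2414, 0.0782]
tcp_rot: [0.989, 0.15, 0.0, 0.001]
contact_force: [-0.4, -0.5, -0.6]
opening: 0.901
[0.477 0.241 0.078] [-0.353 -0.481 -0.566] 17.201394876229447
[[-0.8,0.04,0.02,1.58,0.03,-0.0,0.05],[-0.8,0.05,0.02,1.58,0.03,-0.0,0.05],[-0.8,0.05,0.02,1.58,0.03,-0.0,0.05],[-0.8,0.05,0.02,1.58,0.03,-0.0,0.05]]
```

View pics/f_side.png

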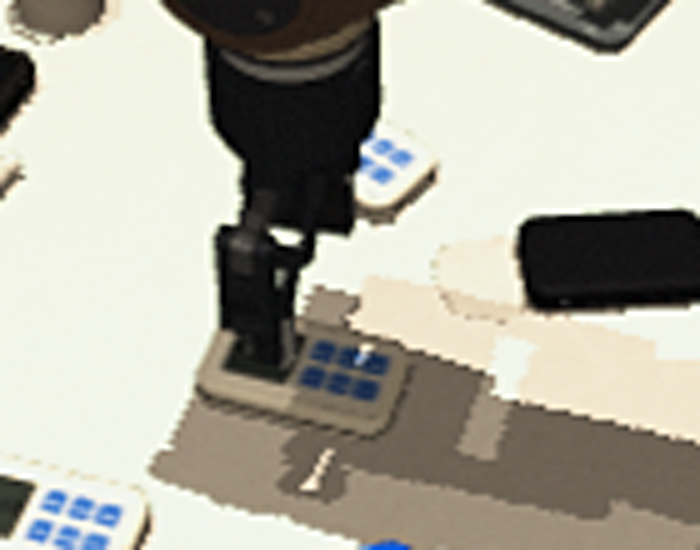

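Timer A lies flat again and the jaws are over timer B, so I'll go down and weigh it.

```bash
python3 -m crank '[[-0.8,0,0,1.6,0,0,0],[-0.8,0.1,0,1.6,0,0,0],[-0.8,0.1,0,1.6,0,0,0],[-0.8,0,0,1.5,0,0,0],[-0.5,0,0,0,0,0,0]]' 30
python3 -m crank '[[0,0,0,0,0,0,0],[0.5,0,0,0,0,0,0],[0.8,0,0,0,0,0,0],[0.8,0,0,0,0,0,0]]' 30
python3 -m crank '[[0.8,0,0,-1,0,0,0],[0.8,0,0,-1,0,0,0],[0.8,0,0,0,0,0,0],[0.8,0,0,0,0,0,0],[0.8,0,0,0,0,0,0]]' 30
python3 -m crank '[[0.8,0,0,0,0,0,0]]'
python3 -m crank '[[0.8,0,0,0,0,0,0]]'
python3 -m crank '[[0.8,0,0,0,0,0,0]]'
python3 -c "
from plan import *
c=cam('side');x,y=305,265; cv2.imwrite('pics/e2_side.png',cv2.resize(c['color'][y-60:y+50,x-70:x+70,::-1],None,fx=5,fy=5,interpolation=cv2.INTER_CUBIC))
s,p,Rm=cur();print(p,s['contact_force'],s['wrist_torque'])"
```

```text
time: 21.8
eef_pos: [0.478, 0.2402, 0.013]
tcp_rot: [0.989, 0.148, -0.002, 0.001]
contact_force: [-0.0, -0.4, 0.1]
opening: 0.757
time: 22.2
eef_pos: [0.4794, 0.2416, 0.0156]
tcp_rot: [0.989, 0.149, 0.001, 0.001]
contact_force: [0.3, -0.5, -0.8]
opening: 0.632
time: 22.7
eef_pos: [0.479, 0.2415, 0.0351]
tcp_rot: [0.989, 0.149, -0.0, 0.001]
contact_force: [-0.1, -0.2, -0.8]
opening: 0.634
time: 22.8
eef_pos: [0.4787, 0.2414, 0.0347]
tcp_rot: [0.989, 0.149, -0.0, 0.001]
contact_force: [-0.4, 0.3, -0.7]
opening: 0.632
time: 22.9
eef_pos: [0.4788, 0.2414, 0.0347]
tcp_rot: [0.989, 0.149, -0.0, 0.001]
contact_force: [0.5, -0.1, -0.1]
opening: 0.635
time: 23.0
eef_pos: [0.4789, 0.2414, 0.0348]
tcp_rot: [0.989, 0.149, -0.0, 0.001]
contact_force: [-0.6, -0.0, -0.7]
opening: 0.636
[0.479 0.241 0.035] [-0.679 -0.123 -1.545] [ 0.026 -0.005 -0.007]
```

View pics/e2_side.png

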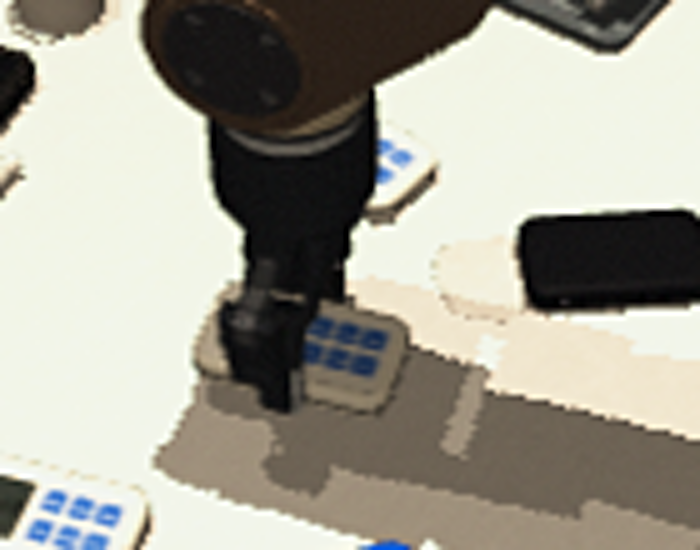

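Timer B averages about -0.8 N, so it is empty too. I'll put it back; C must be the loaded one, which I'll verify.

```bash
python3 -m crank '[[0.8,0,0,1,0,0,0],[0.8,0,0,0.9,0,0,0],[0.8,0,0,0.1,0,0,0],[0.8,0,0,0,0,0,0]]' 30
python3 -m crank '[[0,0,0,0,0,0,0],[-0.4,0,0,0,0,0,0],[-0.8,0,0,0,0,0,0],[-0.8,0,0,-2,0,0,0],[-0.8,0,0,-4,0,0,0]]' 30
python3 -m crank '[[-0.8,0,0,-2,0,0,0]]'
python3 - <<'E'
from plan import *
s,p,Rm=cur(); Rt=down(np.radians(18.5),0); print(p,s["contact_force"])
pr(rows(p,Rm,[.5295,.378,.08],Rt,4,-.8))
E
```

```text
time: 23.45
eef_pos: [0.479, 0.2414, 0.0145]
tcp_rot: [0.989, 0.149, -0.0, 0.001]
contact_force: [0.6, -0.9, 1.4]
opening: 0.636
time: 23.95
eef_pos: [0.4761, 0.2406, 0.0721]
tcp_rot: [0.989, 0.149, -0.004, 0.001]
contact_force: [0.0, -0.3, -0.2]
opening: 0.9
time: 24.05
eef_pos: [0.4803, 0.2419, 0.0976]
tcp_rot: [0.989, 0.149, 0.002, 0.001]
contact_force: [0.9, 0.3, 0.1]
opening: 0.9
[0.48  0.242 0.098] [0.866 0.331 0.102]
[[-0.8,2.18,-2.89,0.44,0.02,-0.05,-0.34],[-0.8,2.19,-2.87,0.44,0.02,-0.05,-0.34],[-0.8,2.21,-2.86,0.44,0.02,-0.05,-0.34],[-0.8,2.23,-2.85,0.44,0.02,-0.05,-0.34]]
```

```bash
python3 -m crank '[[-0.8,2.2,-2.9,0.4,0,0,-0.3],[-0.8,2.2,-2.9,0.4,0,0,-0.3],[-0.8,2.2,-2.9,0.4,0,0,-0.3],[-0.8,2.2,-2.8,0.4,0,0,-0.3],[-0.8,0,0,0,0,0,0]]'
python3 -m crank '[[-0.8,0,0,0,0,0,0]]'
python3 - <<'E'
from plan import *
s,p,Rm=cur(); Rt=down(np.radians(18.5),0); print(p,s["contact_force"],np.degrees(np.arctan2(Rm[1,0],Rm[0,0])))
pr(rows(p,Rm,[.5295,.378,.015],Rt,4,-.8))
c=cam("side");x,y=265,290; cv2.imwrite(f"pics/h_side.png",cv2.resize(c["color"][y-60:y+50,x-70:x+70,::-1],None,fx=5,fy=5,interpolation=cv2.INTER_CUBIC))
E
```

```text
time: 24.55
eef_pos: [0.5289, 0.381, 0.0783]
tcp_rot: [0.987, 0.161, 0.001, 0.0]
contact_force: [0.3, 0.4, 0.5]
opening: 0.895
time: 24.65
eef_pos: [0.5278, 0.378, 0.0781]
tcp_rot: [0.987, 0.16, -0.001, 0.001]
contact_force: [0.1, -0.4, 0.2]
opening: 0.903
[0.528 0.378 0.078] [ 0.096 -0.391  0.228] 18.41639421594558
[[-0.8,0.04,0.01,1.58,0.03,0.02,-0.02],[-0.8,0.04,0.01,1.58,0.03,0.02,-0.02],[-0.8,0.04,0.01,1.58,0.03,0.02,-0.02],[-0.8,0.04,0.01,1.58,0.03,0.02,-0.02]]
```

View pics/h_side.png

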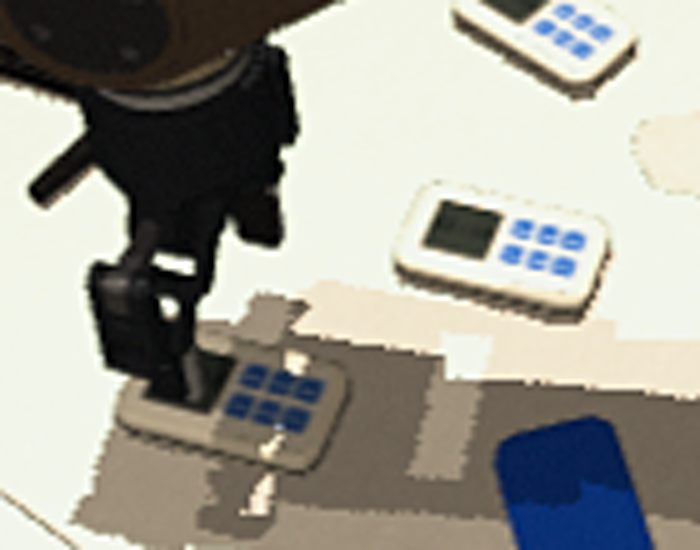

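```bash
python3 -m crank '[[-0.8,0,0,1.6,0,0,0],[-0.8,0.1,0,1.6,0,0,0],[-0.8,0.1,0,1.6,0,0,0],[-0.8,0,0,1.5,0,0,0],[-0.5,0,0,0,0,0,0]]' 30
python3 -m crank '[[0,0,0,0,0,0,0],[0.5,0,0,0,0,0,0],[0.8,0,0,0,0,0,0],[0.8,0,0,0,0,0,0]]' 40
python3 -m crank '[[0.8,0,0,-1,0,0,0],[0.8,0,0,-1,0,0,0],[0.8,0,0,-1,0,0,0],[0.8,0,0,0,0,0,0],[0.8,0,0,0,0,0,0]]' 40
python3 -m crank '[[0.8,0,0,0,0,0,0]]'
python3 -m crank '[[0.8,0,0,0,0,0,0]]'
python3 -c "
from plan import *
import pickle
C={n:cam(n) for n in('top','side')}; pickle.dump(C,open('H.pkl','wb'))
c=C['side'];x,y=265,290; cv2.imwrite('pics/e3_side.png',cv2.resize(c['color'][y-60:y+50,x-70:x+70,::-1],None,fx=5,fy=5,interpolation=cv2.INTER_CUBIC))
s,p,Rm=cur();print(p,s['contact_force'],s['wrist_torque'])"
```

```text
time: 25.2
eef_pos: [0.5278, 0.3768, 0.0117]
tcp_rot: [0.987, 0.159, -0.003, 0.002]
contact_force: [-0.4, 0.4, -0.8]
opening: 0.755
time: 25.6
eef_pos: [0.5302, 0.3784, 0.0162]
tcp_rot: [0.987, 0.159, 0.0, 0.001]
contact_force: [-0.3, -1.3, -2.8]
opening: 0.633
time: 26.1
eef_pos: [0.5305, 0.3786, 0.0469]
tcp_rot: [0.987, 0.159, 0.001, 0.001]
contact_force: [0.1, 0.2, -2.5]
opening: 0.634
time: 26.2
eef_pos: [0.5298, 0.3782, 0.0456]
tcp_rot: [0.987, 0.159, -0.0, 0.001]
contact_force: [0.2, 0.3, -3.5]
opening: 0.637
time: 26.3
eef_pos: [0.5297, 0.3781, 0.0452]
tcp_rot: [0.987, 0.159, -0.001, 0.001]
contact_force: [0.2, 0.0, -3.1]
opening: 0.635
[0.53  0.378 0.045] [-0.279 -0.553 -2.359] [ 0.008 -0.     0.008]
```

View pics/e3_side.png

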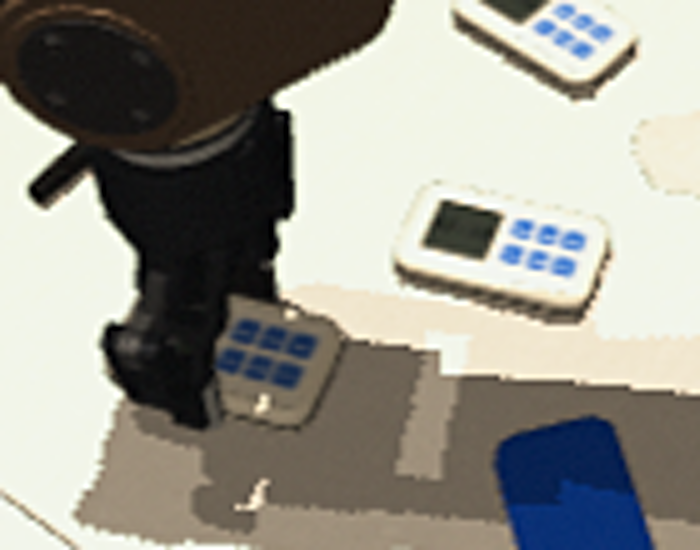

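Timer C reads -2.4 to -3.5 N, about 240 g or more, so it is the loaded one. Before carrying it to the tilted pose, I'll check joint ranges with a kinematic model fitted to the recorded states.

```bash
cat > kin.py <<'E'
from plan import *
from scipy.optimize import least_squares
e=R.from_euler
def fk(q,L):
    h,L1,L2,d,o=L
    A=e('z',q[0]).as_matrix()@e('y',q[1]).as_matrix()
    p=np.array([0,0,h])+A@[0,o,L1]
    A=A@e('y',q[2]).as_matrix(); p=p+A@[0,0,L2]
    A=A@e('z',q[3]).as_matrix()@e('y',q[4]).as_matrix()
    p=p+A@[0,0,d]; A=A@e('z',q[5]).as_matrix(); return p,A
data=[([-1.39798284e+00,2.87231354e-01,1.57819962,-4e-5,1.27855772,-.1500098],[.21404604,-.63951182,.24689107]),
([-.391,.19,1.836,0,1.116,1.146],[.583,-.131,.173]),
([-.464,.013,2.257,.806,.402,.403],[.5696,-.0991,.1132])]
s,p,Rm=cur(); data.append((s["qpos"],p))
f=lambda L:np.concatenate([fk(q,L)[0]-p for q,p in data])
L=least_squares(f,[.1,.45,.4,.2,.1]).x
if __name__=="__main__":
    print(L,f(L)*1000)
    A=fk(s["qpos"],L)[1]; print(Rm); print(A); K=A.T@Rm; print(K)
    lo=np.array([-2.77,-.9,.21,-1.53,.24,-2.84]);hi=np.array([2.77,2.22,2.48,4.67,2.81,2.84])
    def ik(P,Rt,q0):
        g=lambda q:np.r_[(fk(q,L)[0]-P)*10,(R.from_matrix((fk(q,L)[1]@K).T@Rt).as_rotvec())]
        r=least_squares(g,np.clip(q0,lo+.01,hi-.01),bounds=(lo,hi)); return r.x,np.linalg.norm(r.fun)
    q=s["qpos"]
    piv=np.array([.494,-.0995,.026])
    for th,yaw,x,n in[(20,10,60,150),(30,5,60,110),(40.4,1,60,66),(40.4,1,60,30),(40.4,1,50,26),(40.4,1,50,60),(40.4,1,50,100),(40.4,1,50,150),(33,1,60,66),(33,1,50,27)]:
        t=np.radians(th);tc=np.radians(40.4)
        P=piv+np.array([x*np.cos(tc)-n*np.sin(tc),0,x*np.sin(tc)+n*np.cos(tc)])/1000
        best=min((ik(P,down(np.radians(yaw),t),q0) for q0 in(q,data[2][0],[-.46,0,2.3,1.5,.3,-.3],[-.46,0,2.3,-1,.3,2.])),key=lambda a:a[1]); print(th,x,n,P,best[0],best[1])
E
python3 kin.py
```

```text
[0.215 0.437 0.564 0.223 0.102] [-0.067  4.067  0.782  0.057  0.471  0.59   0.725 -2.306 -2.016  2.219
  1.837  0.644]
[[ 0.949  0.315 -0.001]
 [ 0.315 -0.949 -0.002]
 [-0.001  0.002 -1.   ]]
[[-0.315  0.949 -0.001]
 [ 0.949  0.315 -0.002]
 [-0.002 -0.001 -1.   ]]
[[ 0. -1.  0.]
 [ 1.  0. -0.]
 [ 0.  0.  1.]]
20 60 150 [ 0.442 -0.1    0.179] [-0.565 -0.323  2.336  0.301  0.889  0.668] 2.0634330051615555e-15
30 60 110 [ 0.468 -0.1    0.149] [-0.572 -0.283  2.4    0.521  0.663  0.555] 2.9526432762238936e-15
40.4 60 66 [ 0.497 -0.1    0.115] [-0.562 -0.188  2.45   0.976  0.443  0.18 ] 3.4394932006375917e-15
40.4 60 30 [ 0.52  -0.1    0.088] [-0.529 -0.063  2.407  1.133  0.381  0.033] 2.5850415824766836e-15
40.4 50 26 [ 0.515 -0.1    0.078] [-0.536 -0.052  2.421  1.19   0.376 -0.033] 2.2772554217309244e-15
40.4 50 60 [ 0.493 -0.1    0.104] [-0.568 -0.172  2.463  1.029  0.431  0.118] 2.8823156420207866e-15
40.4 50 100 [ 0.467 -0.1    0.135] [-0.605 -0.301  2.48   0.794  0.547  0.338] 0.04772835903257395
40.4 50 150 [ 0.435 -0.1    0.173] [-0.653 -0.447  2.48   0.609  0.729  0.504] 0.11646767065395823
33 60 66 [ 0.497 -0.1    0.115] [-0.529 -0.163  2.391  0.64   0.493  0.519] 5.9194372003058535e-15
33 50 27 [ 0.515 -0.1    0.079] [-0.506 -0.041  2.366  0.757  0.408  0.406] 1.1674235911417954e-15
```

```bash
cat >> kin.py <<'E'
    print("path")
    q0=q
    for th,yaw,P in [(0,12,[.53,.25,.2]),(10,6,[.53,.08,.23]),(20,1,[.535,-.0995,.23]),(30,1,[.535,-.0995,.17]),(40.4,1,[.535,-.0995,.14]),(40.4,1,[.525,-.0995,.105]),(40.4,1,[.515,-.0995,.078]),(40.4,1,[.515,-.0995,.12]),(30,1,[.515,-.0995,.16])]:
        b,e1=ik(np.array(P),down(np.radians(yaw),np.radians(th)),q0); q0=b; print(th,P,b,round(e1,4))
E
python3 kin.py | sed -n '/path/,$p'; python3 - <<'E'
from plan import *
s,p,Rm=cur()
a=[.53,.25,.2];b=[.53,.08,.23];c=[.535,-.0995,.23]
A=[down(np.radians(y),np.radians(t)) for t,y in((0,12),(10,6),(20,1))]
pr(rows(p,Rm,a,A[0],4,.8)); pr(rows(a,A[0],b,A[1],4,.8)); pr(rows(b,A[1],c,A[2],5,.8))
E
```

```text
path
0 [0.53, 0.25, 0.2] [ 0.267  0.138  1.843 -0.     1.16   1.628] 0.0
10 [0.53, 0.08, 0.23] [-0.052 -0.091  2.026  0.032  1.034  1.4  ] 0.0
20 [0.535, -0.0995, 0.23] [-0.434 -0.15   2.099  0.194  0.886  1.019] 0.0
30 [0.535, -0.0995, 0.17] [-0.471 -0.145  2.245  0.42   0.612  0.789] 0.0
40.4 [0.535, -0.0995, 0.14] [-0.51  -0.138  2.353  0.874  0.439  0.329] 0.0
40.4 [0.525, -0.0995, 0.105] [-0.523 -0.091  2.391  1.037  0.398  0.142] 0.0
40.4 [0.515, -0.0995, 0.078] [-0.536 -0.052  2.422  1.191  0.376 -0.034] 0.0
40.4 [0.515, -0.0995, 0.12] [-0.536 -0.15   2.408  0.959  0.429  0.217] 0.0
30 [0.515, -0.0995, 0.16] [-0.493 -0.181  2.296  0.443  0.606  0.747] 0.0
[[0.8,-1.01,3.05,-3.86,0.03,0.02,1.59],[0.8,-0.92,3.08,-3.86,0.03,0.02,1.59],[0.8,-0.84,3.1,-3.87,0.03,0.02,1.59],[0.8,-0.75,3.12,-3.87,0.03,0.02,1.59]]
[[0.8,-0.88,4.16,-0.75,-0.13,2.5,1.5],[0.8,-0.74,4.18,-0.78,-0.13,2.5,1.5],[0.8,-0.6,4.2,-0.8,-0.13,2.5,1.5],[0.8,-0.45,4.21,-0.81,-0.13,2.5,1.5]]
[[0.8,-0.27,3.58,-0.05,-0.26,2.0,0.97],[0.8,-0.21,3.59,-0.04,-0.26,2.0,0.97],[0.8,-0.15,3.59,-0.03,-0.26,2.0,0.97],[0.8,-0.09,3.59,-0.02,-0.26,2.0,0.97],[0.8,-0.03,3.59,-0.0,-0.26,2.0,0.97]]
```

```bash
python3 -m crank '[[0.8,-1,3.1,-3.9,0,0,1.6],[0.8,-0.9,3.1,-3.9,0,0,1.6],[0.8,-0.8,3.1,-3.9,0,0,1.6],[0.8,-0.8,3.1,-3.9,0,0,1.6]]' 40
python3 -m crank '[[0.8,-0.9,4.2,-0.8,-0.1,2.5,1.5],[0.8,-0.7,4.2,-0.8,-0.1,2.5,1.5],[0.8,-0.6,4.2,-0.8,-0.1,2.5,1.5],[0.8,-0.4,4.2,-0.8,-0.1,2.5,1.5]]'
python3 -m crank '[[0.8,-0.3,3.6,0,-0.3,2,1],[0.8,-0.2,3.6,0,-0.3,2,1],[0.8,-0.1,3.6,0,-0.3,2,1],[0.8,-0.1,3.6,0,-0.3,2,1],[0.8,0,3.6,0,-0.3,2,1]]'
python3 -m crank '[[0.8,0,0,0,0,0,0],[0.8,0,0,0,0,0,0]]'
python3 - <<'E'
from plan import *
s,p,Rm=cur(); print(p,Rm,s["contact_force"],s["qpos"],s["opening"])
a=[.535,-.0995,.14];A=down(np.radians(1),np.radians(40.4))
pr(rows(p,Rm,a,A,5,.8))
E
```

```text
time: 26.8
eef_pos: [0.5302, 0.25, 0.2012]
tcp_rot: [0.995, 0.104, -0.0, 0.001]
contact_force: [0.3, 0.5, -2.8]
opening: 0.628
time: 27.2
eef_pos: [0.5306, 0.0794, 0.2314]
tcp_rot: [0.995, 0.051, 0.088, -0.005]
contact_force: [0.9, 0.2, -3.1]
opening: 0.632
time: 27.7
eef_pos: [0.5358, -0.1005, 0.2297]
tcp_rot: [0.985, 0.006, 0.174, -0.0]
contact_force: [0.9, 1.1, -2.1]
opening: 0.633
time: 27.9
eef_pos: [0.5359, -0.0998, 0.2295]
tcp_rot: [0.985, 0.006, 0.173, -0.0]
contact_force: [-0.5, 0.6, -2.4]
opening: 0.636
[ 0.536 -0.1    0.23 ] [[ 0.94   0.011  0.341]
 [ 0.011 -1.     0.003]
 [ 0.341  0.001 -0.94 ]] [-0.504  0.618 -2.367] [-0.434 -0.154  2.102  0.189  0.886  1.029] 0.6357888077172098
[[0.8,-0.63,-0.01,1.68,0.05,4.1,-0.06],[0.8,-0.74,-0.01,1.63,0.05,4.1,-0.06],[0.8,-0.86,-0.01,1.57,0.05,4.1,-0.06],[0.8,-0.97,-0.01,1.51,0.05,4.1,-0.06],[0.8,-1.07,-0.01,1.43,0.05,4.1,-0.06]]
```

```bash
python3 -m crank '[[0.8,-0.6,0,1.7,0,4.1,0],[0.8,-0.7,0,1.6,0,4.1,0],[0.8,-0.9,0,1.6,0,4.1,0],[0.8,-1,0,1.5,0,4.1,0],[0.8,-1.1,0,1.4,0,4.1,0]]' 40
python3 -m crank '[[0.8,0,0,0,0,0,0],[0.8,0,0,0,0,0,0]]'
python3 - <<'E'
from plan import *
s,p,Rm=cur(); print(p,np.degrees(np.arcsin(Rm[0,2])),s["contact_force"],s["qpos"],s["opening"])
t=np.radians(40.4); piv=np.array([.494,-.0995,.026]); r=p-piv; print("x,n",r@[np.cos(t),0,np.sin(t)],r@[-np.sin(t),0,np.cos(t)])
X=np.array([np.cos(t),0,np.sin(t)]);N=np.array([-np.sin(t),0,np.cos(t)])
a=piv+X*.062+N*.036;A=down(np.radians(1),np.radians(40.4))
pr(rows(p,Rm,a,A,5,.8))
for n,(x,y) in (("top",(360,210)),("side",(345,185))):
    c=cam(n); cv2.imwrite(f"pics/i_{n}.png",cv2.resize(c["color"][y-60:y+60,x-70:x+70,::-1],None,fx=5,fy=5,interpolation=cv2.INTER_CUBIC))
E
```

```text
time: 28.4
eef_pos: [0.5353, -0.0971, 0.1415]
tcp_rot: [0.939, 0.008, 0.343, -0.003]
contact_force: [0.4, 0.7, -2.9]
opening: 0.636
time: 28.6
eef_pos: [0.5359, -0.098, 0.1426]
tcp_rot: [0.94, 0.007, 0.342, -0.003]
contact_force: [0.5, 0.8, -1.8]
opening: 0.629
[ 0.536 -0.098  0.143] 39.95166247063433 [ 0.451  0.778 -1.831] [-0.509 -0.136  2.347  0.85   0.443  0.353] 0.6287571293650297
x,n 0.10743586090144973 0.06163298182671352
[[0.8,-0.91,0.02,0.52,0.01,0.09,-0.01],[0.8,-0.91,0.02,0.52,0.01,0.09,-0.01],[0.8,-0.91,0.02,0.52,0.01,0.09,-0.01],[0.8,-0.91,0.02,0.52,0.01,0.09,-0.01],[0.8,-0.91,0.02,0.51,0.01,0.09,-0.01]]
```

View pics/i_side.png

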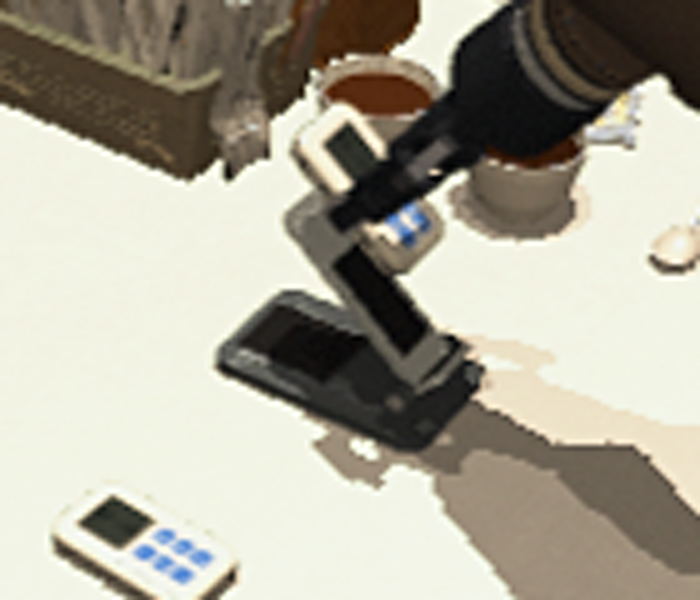

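View pics/i_top.png

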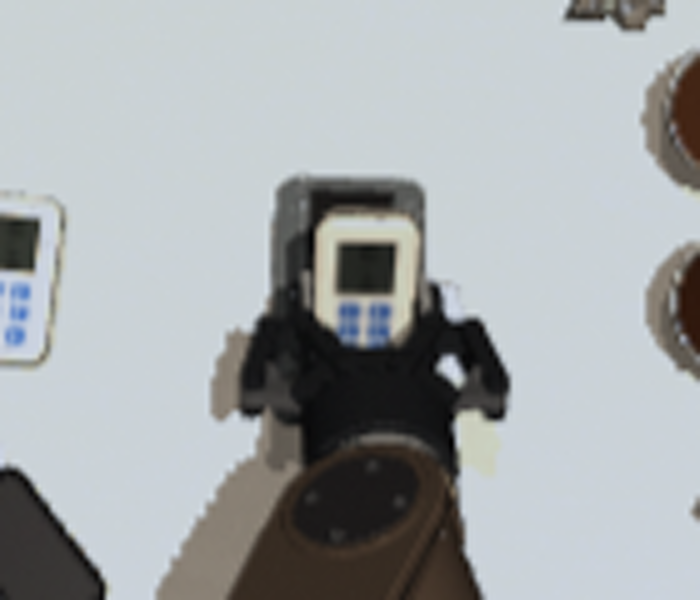

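The timer is held face out, display end up, parallel to the face and about 35 mm off it. I'll bring it down in steps.

```bash
python3 -m crank '[[0.8,-0.9,0.1,0.5,0,0,0],[0.8,-0.9,0,0.5,0,0,0],[0.8,-0.9,0,0.5,0,0,0],[0.8,-0.9,0,0.5,0,0,0],[0.8,-0.9,0,0.5,0,0,0]]' 40
python3 -m crank '[[0.8,0,0,0,0,0,0],[0.8,0,0,0,0,0,0]]'
cat > st.py <<'E'
from plan import *
def st():
    s,p,Rm=cur(); t=np.radians(40.4); piv=np.array([.494,-.0995,.026]); r=p-piv; f=s["contact_force"]
    X=np.array([np.cos(t),0,np.sin(t)]);N=np.array([-np.sin(t),0,np.cos(t)])
    print(s["time"],p,"tilt",np.degrees(np.arcsin(Rm[0,2])).round(2),"x,n mm",(r@X*1000).round(1),(r@N*1000).round(1),"f x,y,n",(f@X).round(2),f[1].round(2),(f@N).round(2),"F",f,"op",round(s["opening"],3),"q3",s["qpos"][2].round(3))
st()
E
python3 st.py; python3 - <<'E'
from plan import *
c=cam("side");x,y=345,185; cv2.imwrite(f"pics/j_side.png",cv2.resize(c["color"][y-60:y+60,x-70:x+70,::-1],None,fx=5,fy=5,interpolation=cv2.INTER_CUBIC))
E
python3 st.py
```

```text
time: 29.2
eef_pos: [0.5192, -0.1009, 0.0964]
tcp_rot: [0.939, 0.008, 0.344, -0.001]
contact_force: [-0.5, 1.3, -3.1]
opening: 0.634
time: 29.4
eef_pos: [0.5187, -0.1007, 0.096]
tcp_rot: [0.939, 0.007, 0.343, -0.002]
contact_force: [0.5, 0.2, -3.4]
opening: 0.632
29.4 [ 0.519 -0.101  0.096] tilt 40.16 x,n mm 64.2 37.3 f x,y,n -1.84 0.19 -2.95 F [ 0.515  0.192 -3.441] op 0.632 q3 2.402
29.45 [ 0.519 -0.101  0.096] tilt 40.19 x,n mm 64.4 37.4 f x,y,n -1.35 0.48 -1.66 F [ 0.044  0.478 -2.138] op 0.631 q3 2.402
```

View pics/j_side.png

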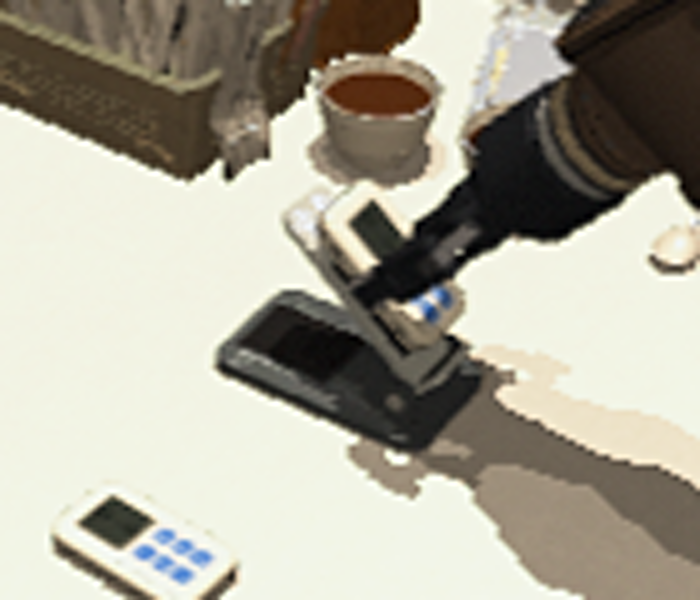

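```bash
python3 -m crank '[[0.8,0,0,0.5,0,0,0],[0.8,-0.5,-0.1,0.4,0,0,0],[0.8,-0.5,0,0,0,0,0],[0.8,0,0,0,0,0,0],[0.8,0,0,0,0,0,0]]'
python3 st.py; python3 - <<'E'
from plan import *
c=cam("side");x,y=345,185; cv2.imwrite(f"pics/k_side.png",cv2.resize(c["color"][y-40:y+40,x-50:x+50,::-1],None,fx=7,fy=7,interpolation=cv2.INTER_CUBIC))
E
python3 st.py
```

```text
time: 29.95
eef_pos: [0.5157, -0.0994, 0.0812]
tcp_rot: [0.939, 0.007, 0.343, -0.002]
contact_force: [0.3, 0.6, -2.7]
opening: 0.639
29.95 [ 0.516 -0.099  0.081] tilt 40.06 x,n mm 52.3 28.0 f x,y,n -1.56 0.63 -2.23 F [ 0.259  0.632 -2.707] op 0.639 q3 2.411
30.0 [ 0.516 -0.1    0.081] tilt 40.09 x,n mm 52.6 28.1 f x,y,n -1.07 -0.56 -2.09 F [ 0.54  -0.561 -2.282] op 0.633 q3 2.411
```

View pics/k_side.png

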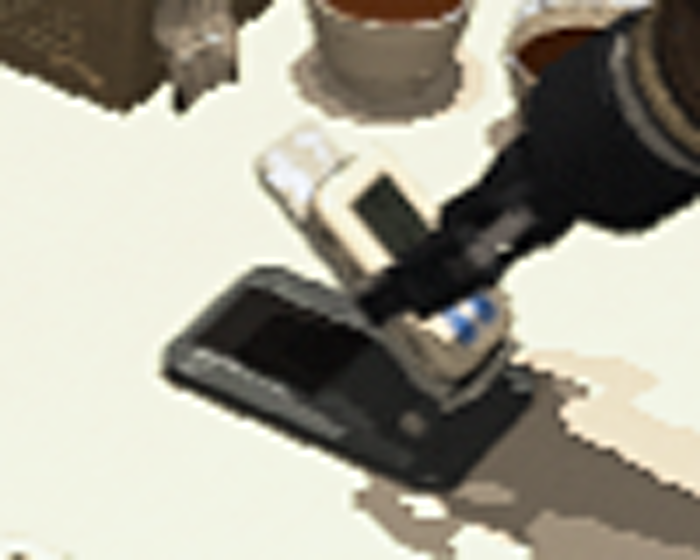

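Nearly seated: there is no contact force beyond the weight. I'll creep to the lip, then onto the face, watching the force.

```bash
for i in 1; do python3 -m crank '[[0.8,-0.1,0,0.1,0,0,0],[0.8,-0.1,0,0,0,0,0],[0.8,0,0,0,0,0,0]]' >/dev/null; python3 st.py; done
python3 -m crank '[[0.8,-0.1,0,0,0,0,0],[0.8,0,0,0,0,0,0]]' >/dev/null; python3 st.py
python3 -m crank '[[0.8,0,0,0.1,0,0,0],[0.8,0,0,0,0,0,0]]' >/dev/null; python3 st.py
python3 -m crank '[[0.8,0,0,0,0,0,0]]' >/dev/null; python3 st.py
```

```text
30.3 [ 0.515 -0.099  0.079] tilt 40.06 x,n mm 50.1 27.0 f x,y,n -0.89 0.18 -1.6 F [ 0.356  0.183 -1.796] op 0.633 q3 2.413
30.5 [ 0.514 -0.099  0.078] tilt 40.05 x,n mm 49.1 27.0 f x,y,n -1.55 -0.22 -2.37 F [ 0.361 -0.219 -2.809] op 0.639 q3 2.415
30.7 [ 0.515 -0.099  0.078] tilt 40.06 x,n mm 49.2 25.9 f x,y,n -1.6 -0.15 -1.96 F [ 0.051 -0.151 -2.532] op 0.631 q3 2.413
30.8 [ 0.515 -0.099  0.078] tilt 40.06 x,n mm 49.2 26.0 f x,y,n -1.25 -0.06 -1.44 F [-0.019 -0.055 -1.912] op 0.636 q3 2.413
```

```bash
python3 -m crank '[[0.8,-0.1,0,0.1,0,0,0],[0.8,0,0,0,0,0,0]]' >/dev/null; python3 st.py
python3 -m crank '[[0.8,-0.1,0,0,0,0,0],[0.8,0,0,0,0,0,0]]' >/dev/null; python3 st.py
python3 -m crank '[[0.8,0,0,0,0,0,0]]' >/dev/null; python3 st.py
python3 - <<'E'
from plan import *
c=cam("side");x,y=345,185; cv2.imwrite(f"pics/l_side.png",cv2.resize(c["color"][y-40:y+40,x-50:x+50,::-1],None,fx=7,fy=7,interpolation=cv2.INTER_CUBIC))
E
```

```text
31.0 [ 0.515 -0.099  0.076] tilt 40.08 x,n mm 48.5 25.0 f x,y,n -1.28 -0.53 -1.01 F [-0.32  -0.532 -1.592] op 0.635 q3 2.414
31.2 [ 0.514 -0.1    0.076] tilt 40.15 x,n mm 48.2 25.2 f x,y,n 1.6 0.02 -0.72 F [1.686 0.015 0.483] op 0.634 q3 2.415
31.3 [ 0.514 -0.1    0.076] tilt 40.14 x,n mm 48.2 25.2 f x,y,n 2.11 1.64 -1.58 F [2.632 1.641 0.163] op 0.634 q3 2.415
```

View pics/l_side.png

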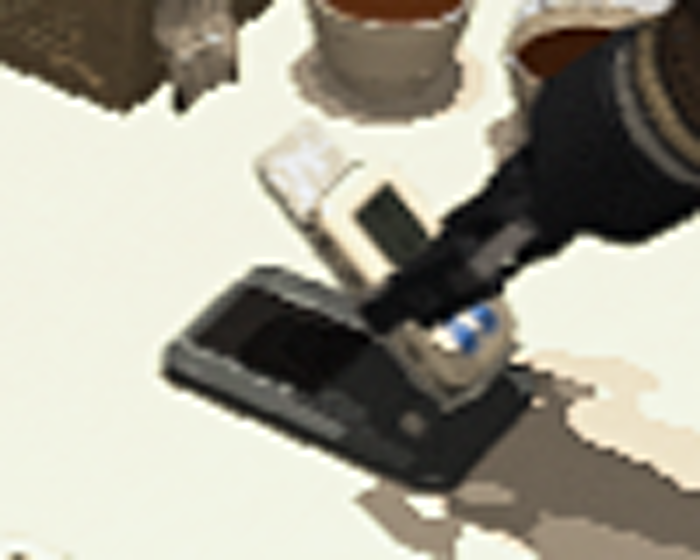

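Lip contact: the force along the face changed from -1.3 to +2 N. Next, the face.

```bash
python3 -m crank '[[0.8,0,0,0.1,0,0,0],[0.8,0,0,0,0,0,0]]' >/dev/null; python3 st.py
python3 -m crank '[[0.8,0,0,0.1,0,0,0],[0.8,0,0,0,0,0,0]]' >/dev/null; python3 st.py
python3 -m crank '[[0.8,0,0,0,0,0,0]]' >/dev/null; python3 st.py
```

```text
31.55 [ 0.515 -0.1    0.076] tilt 40.15 x,n mm 48.3 24.2 f x,y,n 3.1 1.03 0.15 F [2.263 1.033 2.119] op 0.632 q3 2.413
31.75 [ 0.516 -0.1    0.075] tilt 40.17 x,n mm 48.6 23.2 f x,y,n 3.0 0.39 4.49 F [-0.627  0.393  5.36 ] op 0.633 q3 2.411
31.85 [ 0.516 -0.1    0.075] tilt 40.17 x,n mm 48.6 23.3 f x,y,n 3.38 0.78 5.12 F [-0.742  0.776  6.086] op 0.635 q3 2.412
```

```bash
python3 -m crank '[[0.8,0,0,-0.1,0,0,0],[0.8,0,0,0,0,0,0]]' >/dev/null; python3 st.py
python3 -m crank '[[0.2,0,0,0,0,0,0],[-0.1,0,0,0,0,0,0],[-0.4,0,0,0,0,0,0],[-0.8,0,0,0,0,0,0],[-0.8,0,0,0,0,0,0]]' 20; python3 st.py
python3 - <<'E'
from plan import *
c=cam("side");x,y=345,185; cv2.imwrite(f"pics/m_side.png",cv2.resize(c["color"][y-40:y+40,x-50:x+50,::-1],None,fx=7,fy=7,interpolation=cv2.INTER_CUBIC))
s,p,Rm=cur(); a=p+[0.0,0,.05]; pr(rows(p,Rm,a,Rm,3,-.8)); A=down(np.radians(1),np.radians(25));pr(rows(a,Rm,[.515,-.1,.2],A,3,-.8))
E
```

```text
32.05 [ 0.515 -0.1    0.076] tilt 40.14 x,n mm 48.2 24.2 f x,y,n 4.65 0.21 1.26 F [2.729 0.207 3.971] op 0.636 q3 2.413
time: 32.55
eef_pos: [0.5131, -0.0987, 0.0734]
tcp_rot: [0.94, 0.007, 0.341, -0.003]
contact_force: [0.4, 0.1, -0.9]
opening: 0.896
32.55 [ 0.513 -0.099  0.073] tilt 39.9 x,n mm 45.2 23.7 f x,y,n -0.31 0.07 -0.93 F [ 0.361  0.069 -0.91 ] op 0.896 q3 2.417
[[-0.8,1.07,-0.0,-1.28,0.0,0.0,0.0],[-0.8,1.07,-0.0,-1.28,0.0,0.0,0.0],[-0.8,1.07,-0.0,-1.28,0.0,0.0,0.0]]
[[-0.8,1.68,0.04,-1.92,0.03,-4.98,-0.05],[-0.8,1.5,0.04,-2.06,0.03,-4.98,-0.05],[-0.8,1.32,0.04,-2.18,0.03,-4.98,-0.05]]
```

View pics/m_side.png

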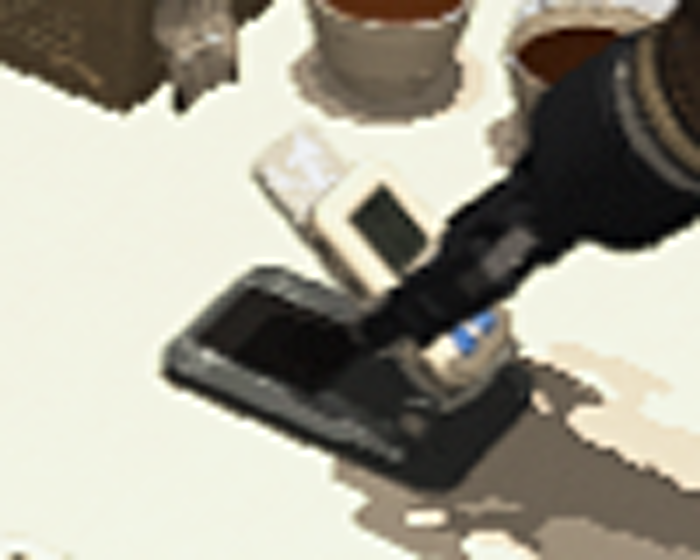

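The timer rests on the cradle and the fingers are clear at the sides. I'll retreat upward, then aside.

```bash
python3 -m crank '[[-0.8,0.6,0,-1.5,0,0,0],[-0.8,1.1,0,-1.5,0,0,0],[-0.8,1.1,0,-1.8,0,0,0],[-0.8,1.5,0,-2.5,0,-4,0],[-0.8,1.5,0,-3,0,-5,0]]'
python3 -m crank '[[-0.8,0,0,-4,0,-5,0],[-0.8,0,4,-2,0,-5,0],[-0.8,0,5,0,0,-5,0],[-0.8,0,5,0,0,-5,0],[-0.8,0,5,0,0,-5,0]]'
python3 -m crank '[[-0.8,0,4,0,0,0,0],[-0.8,0,0,0,0,0,0],[-0.8,0,0,0,0,0,0]]'
python3 - <<'E'
from plan import *
import pickle
C={n:cam(n) for n in("top","side")}
pickle.dump(C,open("C6.pkl","wb")); s,p,Rm=cur(); print(p,s["qpos"])
for n,(x,y) in (("top",(360,205)),("side",(345,185))):
    cv2.imwrite(f"pics/n_{n}.png",cv2.resize(C[n]["color"][y-40:y+40,x-50:x+50,::-1],None,fx=7,fy=7,interpolation=cv2.INTER_CUBIC))
E
```

```text
time: 33.1
eef_pos: [0.4937, -0.0979, 0.1818]
tcp_rot: [0.962, 0.008, 0.273, -0.005]
contact_force: [1.6, 0.4, -0.2]
opening: 0.903
time: 33.6
eef_pos: [0.469, -0.2911, 0.2354]
tcp_rot: [0.998, 0.009, 0.062, -0.002]
contact_force: [0.5, 0.9, 1.1]
opening: 0.898
time: 33.9
eef_pos: [0.4696, -0.3294, 0.2338]
tcp_rot: [0.998, 0.009, 0.062, -0.003]
contact_force: [-0.8, 1.0, -0.6]
opening: 0.897
[ 0.47  -0.328  0.234] [-0.826  0.026  1.9    0.106  1.138  0.684]
```

View pics/n_side.png

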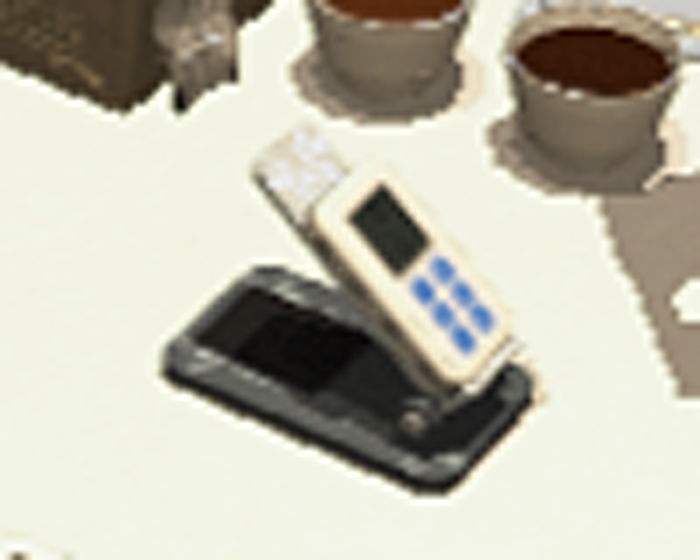

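View pics/n_top.png

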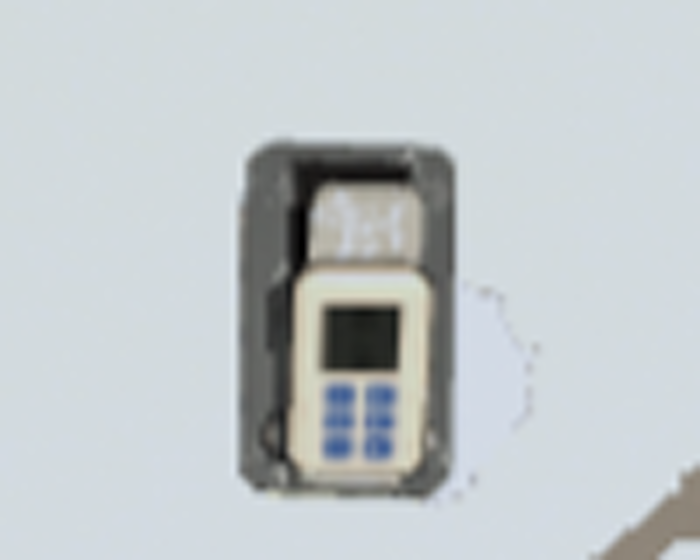

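The timer sits squarely against the lip, face out and display up. I'll measure the loaded angle from how the cradle's end edge shifts between pictures: the top-view edge row and a side-view template match, against the earlier calibrated angles.

```bash
cat > endshift.py <<'E'
from h import *
import pickle,sys
np.set_printoptions(precision=3,suppress=True)
th={"C2.pkl":39.3,"C3.pkl":44.5,"C4.pkl":37.66,"C5.pkl":40.49}
L={f:pickle.load(open(f,"rb")) for f in list(th)+sys.argv[1:]}
piv=np.array([.4939,-.0995,.026])
def endp(t,b=0,z=.010,x=.128):
    t=np.radians(t); return piv+np.array([x*np.cos(t)-z*np.sin(t),b,x*np.sin(t)+z*np.cos(t)])
print("pred top row/side uv per angle:")
C=L["C2.pkl"]
for t in(36,38,40,42,44): print(t,proj(C["top"],endp(t))[0],proj(C["side"],endp(t))[0])
for f in L:
    g=cv2.cvtColor(L[f]["top"]["color"],cv2.COLOR_RGB2GRAY).astype(float)
    pr=g[178:212,356:364].mean(1)  # profile down rows across dark gap -> white plate
    i0=np.argmin(pr[8:20])+8 if False else np.argmin(pr[5:16])+5
    lv=(pr[i0]+pr[i0+3:i0+8].max())/2
    k=next(j for j in range(i0,len(pr)) if pr[j]>lv); row=178+k-1+(lv-pr[k-1])/(pr[k]-pr[k-1])
    # foot far edge row as reference
    pf=g[172:190,342:376].mean(1); 
    gr=np.gradient(pf); j=np.argmin(gr[1:-1])+1; sub=.5*(gr[j-1]-gr[j+1])/(gr[j-1]-2*gr[j]+gr[j+1])
    # side template
    a=cv2.cvtColor(L["C4.pkl"]["side"]["color"],cv2.COLOR_RGB2GRAY); b=cv2.cvtColor(L[f]["side"]["color"],cv2.COLOR_RGB2GRAY)
    x0,y0,x1,y1=324,158,345,186
    up=lambda im:cv2.resize(im.astype(np.float32),None,fx=8,fy=8,interpolation=cv2.INTER_CUBIC)
    T=up(np.clip(a,0,235)[y0:y1,x0:x1]);S=up(np.clip(b,0,235)[y0-8:y1+6,x0-6:x1+8])
    r=cv2.matchTemplate(S,T,cv2.TM_CCOEFF_NORMED);_,m,_,loc=cv2.minMaxLoc(r)
    print(f,th.get(f),"top row",round(row,2),"foot edge",round(172+j+sub,2),"side shift",loc[0]/8-6,loc[1]/8-8,round(m,3))
E
python3 endshift.py C6.pkl
```

```text
pred top row/side uv per angle:
36 [361.987 190.193] [333.68  165.097]
38 [362.057 191.093] [334.561 164.493]
40 [362.124 192.045] [335.48  163.927]
42 [362.187 193.047] [336.435 163.401]
44 [362.247 194.1  ] [337.425 162.915]
C2.pkl 39.3 top row 191.35 foot edge 185.73 side shift 0.75 0.0 0.973
C3.pkl 44.5 top row 193.79 foot edge 185.39 side shift 2.5 -0.625 0.821
C4.pkl 37.66 top row 190.47 foot edge 185.33 side shift 0.0 0.0 0.998
C5.pkl 40.49 top row 191.67 foot edge 185.28 side shift -6.0 -5.5 0.278
C6.pkl None top row 190.95 foot edge 185.25 side shift 1.125 -0.125 0.625
```

Estimates of the loaded angle spread from 37.7° to 39.1°. There's time left, so I'll make an independent measurement by registering the timer-face texture, learned from the flat timers, in both views.

```bash
cat > tex.py <<'E'
from fit import *
import pickle,sys
from scipy.optimize import least_squares,minimize
np.set_printoptions(precision=4,suppress=True)
C=pickle.load(open("C.pkl","rb"))
gx,gy=np.meshgrid(np.arange(-24,24.1,1.),np.arange(-44,44.1,1.)); G=np.c_[gx.ravel(),gy.ravel(),0*gx.ravel()]/1000.
def samp(c,P,dv=(0,0)):
    u=(proj(c,P)+np.array(dv)).astype(np.float32); im=c["color"].astype(np.float32)
    v=cv2.remap(im,u[:,0].reshape(gx.shape),u[:,1].reshape(gx.shape),cv2.INTER_CUBIC)
    # chroma/lum normalised
    w=np.median(v.reshape(-1,3)[v.reshape(-1,3).sum(1)>np.percentile(v.sum(2),60)],0); return v/w
def flatP(p): M,t=Rt(*p); return (G+[0,0,.017])@M.T+t
T=[(.5535,.1035,np.radians(-95.6)),(.4795,.2422,np.radians(-73)),(.5297,.378,np.radians(-71.2))]
def nc(a,b): 
    a=a-a.mean((0,1));b=b-b.mean((0,1)); return (a*b).sum()/np.sqrt((a*a).sum()*(b*b).sum())
# joint: symmetrise. Align each flat timer per view so that features are x-centred by self-mirror & mutually consistent
tex={}
pose={}
for n in("top","side"):
    ps=[]
    for t in T:
        # mirror symmetry in x determines lateral + yaw
        f=lambda q:-nc(*(lambda s:(s,s[:,::-1]))(samp(C[n],flatP((t[0]+q[0]*-np.sin(t[2]+np.pi/2*0)*0+q[0]*np.cos(t[2]),t[1]+q[0]*np.sin(t[2]),t[2]+q[1])))))
        r=minimize(f,[0,0],method="Nelder-Mead",options=dict(initial_simplex=[[0,0],[.002,0],[0,.04]]))
        ps.append([t[0]+r.x[0]*np.cos(t[2]),t[1]+r.x[0]*np.sin(t[2]),t[2]+r.x[1]]); 
    # along-length consistency between timers: align to timer 0
    S0=samp(C[n],flatP(ps[0])); out=[S0]
    for i in(1,2):
        p=ps[i]; g=lambda q:-nc(S0,samp(C[n],flatP((p[0]-q[0]*np.sin(p[2]),p[1]+q[0]*np.cos(p[2]),p[2]))))
        r=minimize(g,[0],method="Nelder-Mead",options=dict(initial_simplex=[[0],[.002]])); p=[p[0]-r.x[0]*np.sin(p[2]),p[1]+r.x[0]*np.cos(p[2]),p[2]]; ps[i]=p; out.append(samp(C[n],flatP(p)))
        print(n,i,"shift",r.x,"corr",-r.fun)
    tex[n]=np.mean(out,0); tex[n]=(tex[n]+tex[n][:,::-1])/2; print(n,np.array(ps))
def cradP(p):
    x,y,yaw,th,s,l=p  # s along, l lateral
    Q=np.c_[G[:,1]+.050+s, -G[:,0]+l, np.full(len(G),.017+.010)]
    return Q@R.from_euler('y',-th).as_matrix().T@R.from_euler('z',yaw).as_matrix().T+[x,y,.026]
def fitc(D,views):
    res=[]
    def cost(p):
        th=p[0]; e=0; k=1
        yaw=p[1]
        for n in views:
            P=cradP((.4939,-.0995,yaw,th,0,0)); e-=nc(tex[n],samp(D[n],P,p[2+2*k-2:4+2*k-2])); k+=1
        return e
    n0=2+2*len(views); I=[np.r_[np.radians(39),.015,np.zeros(2*len(views))]]
    for k in range(n0):
        q=I[0].copy(); q[k]+=(.06,.04,.8,.8,.8,.8)[k]; I.append(q)
    r=minimize(cost,I[0],method="Nelder-Mead",options=dict(initial_simplex=I,maxiter=4000,xatol=1e-5,fatol=1e-8)); 
    # profile
    print(views,"theta",np.degrees(r.x[0]),"yaw",np.degrees(r.x[1]),"dv",r.x[2:],"corr",-r.fun/len(views))
    return r.x,cost
for f in sys.argv[1:]:
    D=pickle.load(open(f,"rb"))
    for v in(("top","side"),("side",),("top",)): x,c=fitc(D,v)
E
python3 tex.py C6.pkl
```

```text
top 1 shift [-0.0005] corr 0.9937340021133423
top 2 shift [-0.0001] corr 0.9924972653388977
top [[ 0.5531  0.0997 -1.6527]
 [ 0.4798  0.2395 -1.2452]
 [ 0.5291  0.3792 -1.2324]]
side 1 shift [0.0006] corr 0.9917805790901184
side 2 shift [0.001] corr 0.9867714643478394
side [[ 0.5534  0.1027 -1.6492]
 [ 0.4802  0.2419 -1.2436]
 [ 0.5295  0.3816 -1.2341]]
('top', 'side') theta 39.40231764078771 yaw 2.3076987221387264 dv [ 0.6287  0.1834 -0.3093  0.3299] corr 0.9851647615432739
('side',) theta 38.19905410405313 yaw 0.7496770795431865 dv [-0.0629  0.4388] corr 0.9888417720794678
('top',) theta 40.03669405710445 yaw 2.6256965079143133 dv [ 0.6684 -0.0461] corr 0.9829421043395996
```

All the loaded-angle estimates average about 39° (38.2–40.0°), in line with the expected sag of about 1.3°. I'll wait a second, check for creep, check the empties against their original places, then hand in.

```bash
python3 -m crank '[[-0.8,0,0,0,0,0,0],[-0.8,0,0,0,0,0,0],[-0.8,0,0,0,0,0,0],[-0.8,0,0,0,0,0,0],[-0.8,0,0,0,0,0,0]]'; python3 -m crank '[[-0.8,0,0,0,0,0,0],[-0.8,0,0,0,0,0,0],[-0.8,0,0,0,0,0,0],[-0.8,0,0,0,0,0,0],[-0.8,0,0,0,0,0,0]]'
python3 - <<'E'
from plan import *
import pickle, ftimer
D={n:cam(n) for n in("top","side")}; pickle.dump(D,open("C7.pkl","wb"))
C=pickle.load(open("C.pkl","rb"))
for x,y in((.553,.103),(.479,.242)):
    for q in(C,D): print(ftimer.fit(q,x,y,0,0,0)[0])
cv2.imwrite("pics/o_top.png",D["top"]["color"][:,:,::-1]); cv2.imwrite("pics/o_side.png",D["side"]["color"][:,:,::-1])
E
python3 tex.py C7.pkl | tail -3; python3 endshift.py C7.pkl | tail -1
```

```text
time: 34.5
eef_pos: [0.4703, -0.3291, 0.2354]
tcp_rot: [0.998, 0.01, 0.063, -0.002]
contact_force: [-0.1, -0.5, -0.4]
opening: 0.899
time: 35.0
eef_pos: [0.4703, -0.3293, 0.2352]
tcp_rot: [0.998, 0.009, 0.063, -0.002]
contact_force: [0.0, 0.2, -0.5]
opening: 0.902
[ 0.5518  0.1032 -1.6683]
[ 0.5564  0.1058 -1.6565]
[ 0.4809  0.2424 -1.2766]
[ 0.4807  0.2438 -1.2545]
('top', 'side') theta 39.36975296520216 yaw 2.24273848671676 dv [ 0.6226  0.1795 -0.3095  0.3326] corr 0.9851362705230713
('side',) theta 38.17011035175587 yaw 0.775180707731714 dv [-0.0536  0.433 ] corr 0.9887418746948242
('top',) theta 40.219672420336316 yaw 2.6486937297491147 dv [ 0.6595 -0.115 ] corr 0.9829487800598145
C7.pkl None top row 190.96 foot edge 185.25 side shift 1.125 -0.125 0.624
```

View pics/o_top.png

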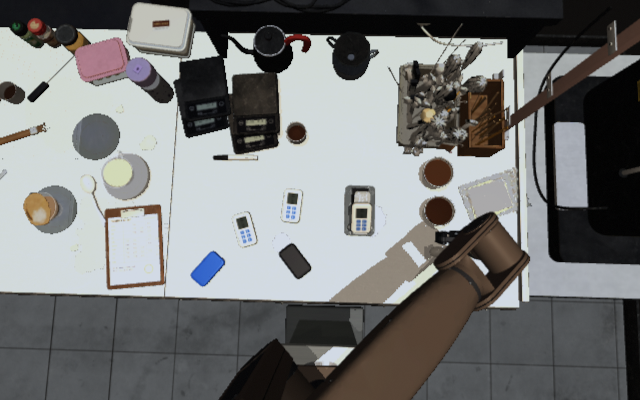

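View pics/o_side.png

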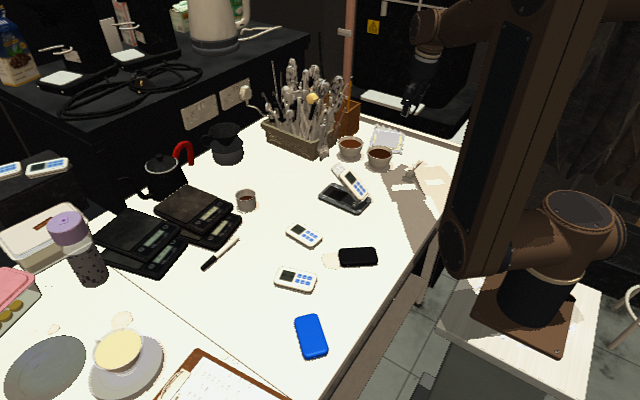

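The final pictures show the timer on the stand at top (361,215), the empties flat in place at (292,206) and (245,229), everything else unmoved, and no creep over 1 s. I'm handing in.

```bash
python3 -c "
from plant import *
print(sign_off())"
```

```text
the job is handed in; nothing more can be done
None
```

The loaded timer is on the cradle, face out and display end up, with its lower end on the lip. The cradle holds by itself at about 39°, roughly 1° under the 40° asked. I handed the job in at about 35 s of the 72 s allowed.

- **Cradle angle:** I gripped the cradle's bare end and turned it about the hinge. It took four goes, resting at about 39.4°, 44.5°, 37.7° and finally 40.5°, with a springback of about 6.5°. I set it slightly high because I expected about 1.3° of sag under the timer.
- **Weighing:** the timers at top-view (293,206) and (245,228) both read about 0.8 N, so they are empty. I put each back where it was. The one at (200,210) read about 2.6 N and is the one on the cradle.
- **Angle with the timer on it:** the two-view texture fit gives 39.4°. The side view alone gives 38.2°, the top view alone about 40°, and the cradle's end edge about 38.7°. They disagree by nearly 2°, so I take it as about 39° ± 0.7°. It did not creep over the following second.
- **Seating force:** pressing the timer onto the face briefly reached about 5 N, which may have been close to moving the hinge. I backed off before letting go.
- **Everything else:** the stand is within about 2 mm of where it started. The empties lie flat; one of them measures about 5 mm from its first fit, and that fit is only good to about 2–3 mm. In the last pictures the other things look unmoved, and the arm is clear.

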